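# Load the vibratory bowl with a scoop and hold its jog paddle at half travel

## Robot

A 6-joint arm with a two-finger parallel gripper is mounted at the origin on the work surface. World frame = base frame: x ahead of the robot, y to its left, z up, the work surface at z = 0. Lengths are in m, angles in rad, forces in N, time in s.
With the tool pointing down it reaches from about 0.35 to 0.975 m from the base axis. Payload 4.9 kg.
Tool frame: the origin (TCP) lies on the front face of the gripper's body, between the roots of the fingers; the fingertips stand 73 mm ahead of it and the grasp point (between the pads) lies 54 mm ahead of it; z points along the fingers, y is the line along which they close (so a half turn about z gives the same grasp; the last joint's range is limited). The gripper opens to 85 mm and grips with 20 to 120 N. Pads are 22 mm wide; open, the fingers measure 114 mm over their backs; the gripper's body (76 mm by 85 mm) begins 54 mm behind the grasp point. The pads swing forward as they close: fully open they stand 13 mm farther back than shut.
Start: joints at [1.045, 0.053, 1.613, -0, 1.476, -0.119], TCP at [0.247, 0.574, 0.304] pointing down, gripper open.
Joint ranges: [-3.01, 3.01], [-1.01, 2.22], [0.06, 2.58], [-1.02, 4.17], [0.09, 2.62], [-3.14, 3.14]. Speed limits (rad/s): [2.57, 2.57, 3.14, 3.14, 3.14, 3.14].

## Interface

Orientations are given as a rotation vector (axis times angle).
In Python, from station import status, imaging, order gives the robot as it stands.
- The arm moves only by the tool arm_command, never from a script. Its argument "increments" is a list of rows, each an object with "slide": the shift along the tool's x, y, z in m, a list of three; "spin": the turn about the tool's z in degrees; "gripper": the opening, from -1 (shut) to 1 (fully open). In form: [{"slide": [x, y, z], "spin": spin, "gripper": gripper}, ...]. A call has 1 to 8 rows; each row is the pose to reach, as a shift and turn from the pose commanded when the call began, along the tool's axes at that moment; what a row does not reach only later rows make up. A row lasts 1/12 s, in which the tool goes at most 41.7 mm and 7.16 degrees, less where a joint would pass 70% of its speed; a pose out of reach is approached as far as the arm can. A call with a gripper value outside its range is refused whole. The fingers move at their own pace and stop on an object; "newtons" is the grip in N (left out, the last holds). Time passes only in rows, so rows that repeat a pose let the fingers close. It gives the time, the measured TCP pose, the force, the opening and the grip force at its end, in the units of the state.
- status.get_obs(): the state, without advancing time (a new reading comes with each control period).
- imaging.get_image(name): name is "scene" or "top"; returns a dict with "frame" (400x640x3 uint8, red, green, blue), "vfov" (degrees; the focal length in pixels is half the picture's height over the tangent of half this angle, whatever the lens; pixels are square), "cx", "cy" (the principal point, pixels), "view" (4x4, takes a point from world to camera coordinates). Camera axes: x right, y up, looking along -z (the intrinsics and any distortion apply to the point x, -y, -z); pixel columns grow to the right and rows downward; lengths in m; the calibration is good to about 2 mm. A picture is of the moment at which its call begins. There is no depth.
- order.finish_job(): hands the job in; it is judged then, once.
The state is a dict: "t": time; "q": joint angles; "dq": joint speeds; "effort": joint torques, N m; "tool_pos": TCP position; "tool_rot": TCP orientation; "contact_force": force on the tool from outside, world axes, zero at the start; "wrist_torque": the same for the moment, N m; "opening": finger opening in m; "grip_force": force on a finger pad.
Only numpy, scipy, OpenCV 4.12 (cv2) and the standard library are available. Lean on these libraries where they do the work, as an engineer would, in place of code of your own. Each camera call takes 0.05 s, during which the arm holds its last target. There are 200 camera calls.

## Task

With the scoop, not the fingers, scoop up a load of at least three of the ball knobs from the bin, tip at least three into the vibratory bowl, and stand the scoop back flat on its pan on the bench. Then press the spring-loaded jog paddle half-way down with the fingertips, so that its front edge is level with the little index pin beside it, never near the bottom (full speed would throw the knobs out), and finish while still holding it there. Leave the solder spool, the multimeter and the screwdriver alone.

Things in the scene. Friction and masses are not known exactly. Their poses are not given: they have to be found in the camera images.
- scoop: hand scoop, 150 g, flat on the bench, front away from the robot: steel pan 80 mm long (x), 76 wide (y), 2 mm sheet, walls 32 high, ending 14 mm short of the front edge; black handle 100 long, 16 wide (y), 22 deep, rising backwards at 50 degrees from the rear wall's top, its end 116 mm up. Origin: centre of the pan's underside; x out of the open front, z up
- scoop_grip (a point): point inside the scoop's handle to grip it, 78 mm behind (-x) and 78 mm above the scoop's origin; the handle's flat sides, 16 mm apart, face the scoop's +y and -y, so that the fingers close along the scoop's y
- scoop_pan (a point): middle of the space in the scoop's pan, 14 mm above the scoop's origin
- scoop_nose (a point): middle of the front edge of the scoop's pan, on its underside, 40 mm ahead (+x) of the scoop's origin
- bin: white picking bin fixed to the bench. x runs along it away from the robot. Origin: on its underside, mid-width. Flat floor 3 mm thick, x = -130 to +110 mm; then the far end slopes up at 50 degrees to x = +146, 44 mm high, below an upright end wall 76 high. Inner width 84 mm, side walls 42 high (76 beyond x = +90), near wall 36. Knobs start in x = -5 to +100 mm: the near half is free for the pan
- bin_foot (a point): mid-width point on the bin floor, 3 mm above the bench, at the foot of the sloping far end. Knobs pushed against that slope by the scoop's nose ride up and onto the pan
- bowl: vibratory bowl fixed to the bench: grey round base, 144 mm across, with an open steel bowl on it; inner floor 56 mm, rim 100 mm above the bench; 164 mm outer and about 156 mm inner diameter at the rim. Origin: centre of its underside, on the bench
- bowl_in (a point): middle of the space in the bowl, 80 mm above the bench, 20 mm below the rim
- jogbox: grey control box of the jog paddle, fixed to the bench, 130 (x) x 100 (y) x 42 mm high, front to -x. Origin: centre of its underside. A thin steel index pin with a round head stands 43 mm to +y beside the paddle's front corner, its head as high as the paddle's front edge when half-way down (a mark for the eye; it cannot be touched)
- paddle (a joint): angle of the jog paddle, rad: 0 released, 0.18 half-way, 0.36 bottom stop. Aluminium plate 95 mm long, 62 wide, hinged about y at 45 mm to +x of and 50 mm above the jog box's origin; released it rises at 0.40 rad from the hinge towards -x (robot's side); pressing its front down adds to the angle. Spring: 0.24 N m at rest plus 2 N m per rad, so it rises again if let go
- paddle_press (a point): point to press: on the top face of the paddle, 75 mm from the hinge, mid-width, on a black rubber pad 56 mm wide; 26 mm of downward travel there to the bottom, so half-way is about 13 mm down, at about 8 N. It moves with the paddle
- knob0: black plastic ball knob 22 mm in diameter with a brass boss 14 mm across standing out 2 mm on one side, 12 g, loose, in the bin; all five are alike. Origin: centre of the ball
- knob1: black plastic ball knob 22 mm in diameter with a brass boss 14 mm across standing out 2 mm on one side, 12 g, loose, in the bin; all five are alike. Origin: centre of the ball
- knob2: black plastic ball knob 22 mm in diameter with a brass boss 14 mm across standing out 2 mm on one side, 12 g, loose, in the bin; all five are alike. Origin: centre of the ball
- knob3: black plastic ball knob 22 mm in diameter with a brass boss 14 mm across standing out 2 mm on one side, 12 g, loose, in the bin; all five are alike. Origin: centre of the ball
- knob4: black plastic ball knob 22 mm in diameter with a brass boss 14 mm across standing out 2 mm on one side, 12 g, loose, in the bin; all five are alike. Origin: centre of the ball
- spool: bystander: solder spool 54 mm across, 42 mm high; origin at the centre of its underside
- multimeter: bystander: multimeter 150 x 75 x 34 mm lying on its back; origin at the centre of its underside
- screwdriver: bystander: screwdriver 200 mm long, lying; origin under its middle
Things that resemble listed ones, but are neither listed nor needed, are in the scene too. Leave any green look-alike of the scoop alone.

How it is judged:
On the way, in this order (a step that is already met when the one before it is completed fails the run):
1. the scoop, lifted clear of the bench, carries at least three knobs (height (world z) of scoop above 0.06 m and (distance between each of knob0, knob1, knob2 and scoop_pan below 0.045 m or distance between each of knob0, knob1, knob3 and scoop_pan below 0.045 m or distance between each of knob0, knob1, knob4 and scoop_pan below 0.045 m or distance between each of knob0, knob2, knob3 and scoop_pan below 0.045 m or distance between each of knob0, knob2, knob4 and scoop_pan below 0.045 m or distance between each of knob0, knob3, knob4 and scoop_pan below 0.045 m or distance between each of knob1, knob2, knob3 and scoop_pan below 0.045 m or distance between each of knob1, knob2, knob4 and scoop_pan below 0.045 m or distance between each of knob1, knob3, knob4 and scoop_pan below 0.045 m or distance between each of knob2, knob3, knob4 and scoop_pan below 0.045 m)), for 0.2 s.
2. at least three knobs are in the bowl ((distance between each of knob0, knob1, knob2 and bowl_in below 0.065 m or distance between each of knob0, knob1, knob3 and bowl_in below 0.065 m or distance between each of knob0, knob1, knob4 and bowl_in below 0.065 m or distance between each of knob0, knob2, knob3 and bowl_in below 0.065 m or distance between each of knob0, knob2, knob4 and bowl_in below 0.065 m or distance between each of knob0, knob3, knob4 and bowl_in below 0.065 m or distance between each of knob1, knob2, knob3 and bowl_in below 0.065 m or distance between each of knob1, knob2, knob4 and bowl_in below 0.065 m or distance between each of knob1, knob3, knob4 and bowl_in below 0.065 m or distance between each of knob2, knob3, knob4 and bowl_in below 0.065 m)), for 0.2 s.
3. the scoop stands flat on its pan on the bench, let go (height (world z) of scoop below 0.008 m and angle between scoop's own z axis and vertical below 0.12 rad and linear speed of scoop below 0.03 m/s and contact force between the fingers and scoop below 0.3 N), for 0.2 s.
At the end, for the whole second after the job is handed in: the fingers hold the paddle at 0.125 to 0.235 rad (half of its 0.36 rad travel, about 4 mm either way at the pressing point) with more than 2 N; at least three knobs lie in the bowl; the scoop stands flat on its pan on the bench (tilt under 0.12 rad), at rest and let go (all of step 3 and value of joint paddle between 0.125 and 0.235 rad and contact force between the fingers and jogbox above 2 N and contact force between scoop and jogbox below 0.3 N and (distance between each of knob0, knob1, knob2 and bowl_in below 0.065 m or distance between each of knob0, knob1, knob3 and bowl_in below 0.065 m or distance between each of knob0, knob1, knob4 and bowl_in below 0.065 m or distance between each of knob0, knob2, knob3 and bowl_in below 0.065 m or distance between each of knob0, knob2, knob4 and bowl_in below 0.065 m or distance between each of knob0, knob3, knob4 and bowl_in below 0.065 m or distance between each of knob1, knob2, knob3 and bowl_in below 0.065 m or distance between each of knob1, knob2, knob4 and bowl_in below 0.065 m or distance between each of knob1, knob3, knob4 and bowl_in below 0.065 m or distance between each of knob2, knob3, knob4 and bowl_in below 0.065 m)); the arm keeps its last pose, push and grip.
It fails at once if the paddle is pressed nearly to the bottom (over 0.31 rad) (value of joint paddle above 0.31 rad).
It fails at once if a knob is handled with the fingers (contact force between the fingers and knob0 above 2 N or contact force between the fingers and knob1 above 2 N or contact force between the fingers and knob2 above 2 N or contact force between the fingers and knob3 above 2 N or contact force between the fingers and knob4 above 2 N).
It fails at once if a bystander is moved by more than 30 mm (distance of any of spool, multimeter, screwdriver from where it was at the start of the episode above 0.03 m).
It also fails if it takes over 64 s, if anything falls off the work surface, if the arm or the gripper's body presses on something with over 40 N, if the wrist force passes 120 N, or if a joint passes its speed limit or range.

## Working session

There is one attempt and no reset: what is moved stays moved. The work goes in short steps, Python scripts to look and compute and a tool call to move; the robot and the scene stay as the last step left them, time stands still between calls to the robot, and variables do not carry over. Pictures are saved under pics/ and viewed, at most 10 in all, crops included, and the job is handed in when it is done.

Besides the shell and the picture viewer there is one more tool, called by a JSON object that holds its "op" and its "data". arm_command: Moves the arm, as the interface text tells. Its arguments: {"type":"object","properties":{"increments":{"type":"array","items":{"type":"object","properties":{"slide":{"type":"array","items":{"type":"number"}},"spin":{"type":"number"},"gripper":{"type":"number"}}}},"newtons":{"type":"number"}},"required":["increments"]}

```bash
ls; mkdir -p pics
python3 - <<'E'
from station import status, imaging
import cv2,numpy as np
np.set_printoptions(precision=4,suppress=True)
print(status.get_obs())
for n in("scene","top"):
    d=imaging.get_image(n); print(n,{k:v for k,v in d.items() if k!="frame"})
    cv2.imwrite(f"pics/{n}0.png",d["frame"][:,:,::-1])
    np.savez(f"{n}.npz",**d)
E
```

```text
pics
{'t': 0.0, 'q': array([ 1.045 ,  0.0534,  1.6143,  0.    ,  1.476 , -0.119 ]), 'dq': array([ 0.0014, -0.0002,  0.0005, -0.0001,  0.0002,  0.0009]), 'effort': array([ -0.0011, -39.3687, -37.0174,  -0.0002,   0.0071,  -0.    ]), 'tool_pos': array([0.247 , 0.5736, 0.3027]), 'tool_rot': array([-0.6344, -3.0762,  0.0031]), 'contact_force': array([0.2092, 0.046 , 0.036 ]), 'wrist_torque': array([ 0.0375, -0.0522, -0.0248]), 'grip_force': 0.0, 'opening': 0.08510538336569556}
scene {'vfov': 44.1357683212474, 'cx': 319.5788594497171, 'cy': 203.33815874006604, 'view': array([[-0.7506,  0.6606,  0.0171,  0.4223],
       [-0.5047, -0.5898,  0.6304,  0.1945],
       [ 0.4265,  0.4645,  0.7761, -1.5426],
       [ 0.    ,  0.    ,  0.    ,  1.    ]])}
top {'vfov': 54.96398204623368, 'cx': 317.8062577092887, 'cy': 199.62243747434738, 'view': array([[-0.0044, -0.9999, -0.0117,  0.0038],
       [ 0.987 , -0.0062,  0.1608, -0.5702],
       [-0.1609, -0.0108,  0.9869, -0.9765],
       [ 0.    ,  0.    ,  0.    ,  1.    ]])}
```

View pics/scene0.png

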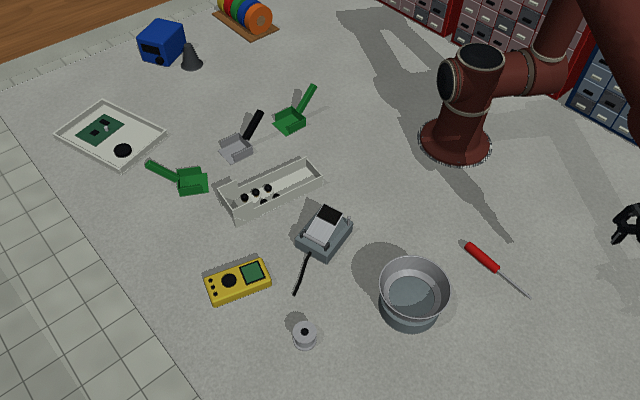

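View pics/top0.png

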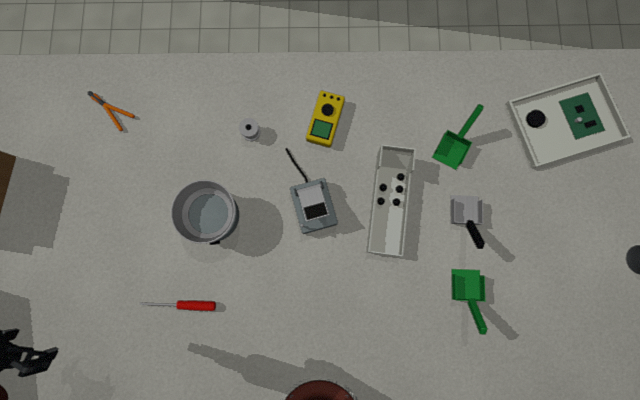

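The steel scoop with the black handle is at about top (466,210) and scene (236,148). The green look-alikes are at top (452,149) and (467,290). Only the steel one with the black handle fits the description. The bin is at top (391,200), the jog box at (314,205), the bowl at (206,212) and the screwdriver at (182,305). I'll take enlarged crops to confirm.

```bash
cat > lib.py <<'E'
import numpy as np, cv2
from scipy.optimize import least_squares
np.set_printoptions(precision=4,suppress=True)
C={n:dict(np.load(f"{n}.npz")) for n in("scene","top")}
def proj(n,P):
    d=C[n];V=d["view"];P=np.atleast_2d(P);c=P@V[:3,:3].T+V[:3,3]
    f=200/np.tan(np.radians(d["vfov"])/2)
    return np.c_[d["cx"]+f*c[:,0]/-c[:,2], d["cy"]-f*c[:,1]/-c[:,2]]
def back(n,uv,z):
    d=C[n];V=d["view"];f=200/np.tan(np.radians(d["vfov"])/2);uv=np.atleast_2d(uv)
    r=np.c_[(uv[:,0]-d["cx"])/f,-(uv[:,1]-d["cy"])/f,-np.ones(len(uv))]@V[:3,:3]
    o=-V[:3,:3].T@V[:3,3]
    return o+r*((z-o[2])/r[:,2])[:,None]
def fit(obs,x0):
    "obs: list of (cam,(u,v),(x,y,z) local); fits x,y,yaw on the bench"
    def T(p,L):
        c,s=np.cos(p[2]),np.sin(p[2]);return np.array([p[0]+c*L[0]-s*L[1],p[1]+s*L[0]+c*L[1],L[2]])
    f=lambda p:np.concatenate([proj(n,T(p,L))[0]-uv for n,uv,L in obs])
    r=least_squares(f,x0,loss="soft_l1");return r.x,f(r.x).reshape(-1,2)
def crop(n,fr,c0,r0,c1,r1,k,name):
    im=cv2.resize(fr[r0:r1,c0:c1,::-1],None,fx=k,fy=k,interpolation=cv2.INTER_CUBIC)
    for c in range(-(-c0//20)*20,c1,20):
        x=int((c-c0+.5)*k);cv2.line(im,(x,0),(x,6),(0,0,255),1);cv2.putText(im,str(c),(x+2,12),0,.35,(0,0,255),1)
        for r in range(-(-r0//20)*20,r1,20): cv2.circle(im,(x,int((r-r0+.5)*k)),1,(0,0,255),-1)
    for r in range(-(-r0//20)*20,r1,20): cv2.putText(im,str(r),(0,int((r-r0+.5)*k)),0,.35,(0,0,255),1)
    cv2.imwrite(f"pics/{name}.png",im)
E
python3 - <<'E'
from lib import *
crop("top",C["top"]["frame"],290,138,490,263,4,"tA")
crop("scene",C["scene"]["frame"],208,105,358,267,3.65,"sA")
t=back("top",[(466,210),(391,200),(314,205),(206,212),(452,149),(467,290)],0);print(t)
E
```

```text
[[ 0.5462 -0.4071  0.    ]
 [ 0.5754 -0.2018  0.    ]
 [ 0.5627  0.0119  0.    ]
 [ 0.5449  0.3119  0.    ]
 [ 0.7206 -0.3792  0.    ]
 [ 0.3311 -0.3956  0.    ]]
```

View pics/tA.png

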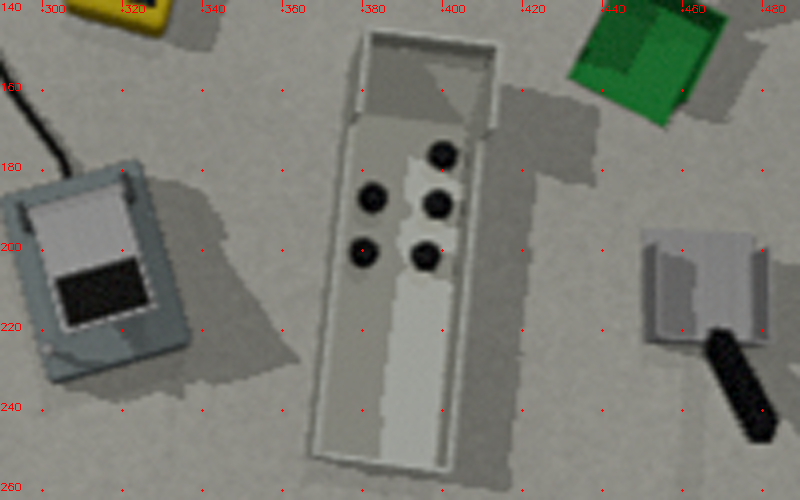

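View pics/sA.png

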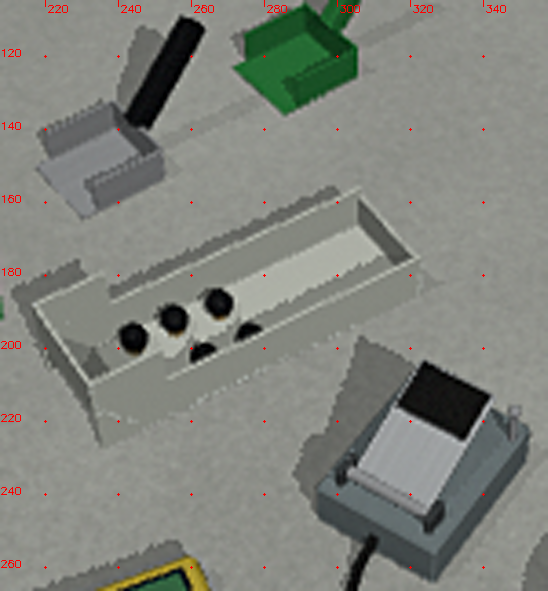

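Confirmed: the steel scoop with the black handle has its pan at crop (645–768, 231–345) in the top view, and its front points away from the robot. The bin's five knobs sit in its far half, and the jog box with the black rubber pad is to its left. Next I'll fit the poses.

```bash
cat > fits.py <<'E'
from lib import *
t=lambda x,y:("top",np.array([x/4+289.5,y/4+137.5]));s=lambda x,y:("scene",np.array([x/3.65+207.5,y/3.65+104.5]))
def F(rows,x0,nm):
    p,r=fit([(*a,np.array(L)/1000) for a,L in rows],x0);print(nm,p,np.degrees(p[2]));print(r.round(1).tolist());return p
sc=F([(t(645,231),(40,38,1)),(t(755,235),(40,-38,1)),(t(761,441),(-113,0,101.5)),(t(768,345),(-40,-38,32)),
 (s(38,165),(40,-38,1)),(s(85,218),(40,38,1)),(s(112,100),(-40,-38,32)),(s(163,153),(-40,38,32)),(s(163,175),(-40,38,0)),
 (s(181,15),(-96,-8,116)),(s(205,28),(-96,8,116))],[.54,-.41,0],"scoop")
b=F([(t(370,32),(149,44,76)),(t(497,46),(149,-44,76)),(t(313,455),(-132,44,36)),(t(450,470),(-132,-44,36)),
 (s(360,187),(-132,-44,36)),(s(418,260),(-132,44,36)),(s(35,303),(149,-44,76)),(s(92,382),(149,44,76)),(s(103,445),(149,44,0))],[.575,-.2,0],"bin")
h=.4;f=lambda r,y:(45-r*np.cos(h),y,50+r*np.sin(h))
j=F([(t(70,328),f(95,31)),(t(155,303),f(95,-31)),(t(28,210),f(0,31)),(t(118,183),f(0,-31)),
 (s(423,362),f(95,-31)),(s(492,395),f(95,31)),(s(345,465),f(0,-31)),(s(435,515),f(0,31))],[.56,.01,0],"jog")
print("bowl",back("top",(205.5,212.5),.1),back("scene",(414,287),.1))
c,s_=np.cos(b[2]),np.sin(b[2])
for k in[(442,155),(372,197),(437,203),(363,252),(425,256)]:
    w=back("top",t(*k)[1],.014)[0];d=w[:2]-b[:2];print("knob",w,"bin xy",(c*d[0]+s_*d[1])*1e3,(-s_*d[0]+c*d[1])*1e3)
E
python3 fits.py
```

```text
scoop [ 0.5479 -0.4029 -0.0691] -3.957199809162323
[[0.1, -1.0], [0.2, -0.3], [-0.4, 1.7], [1.7, -0.2], [-0.4, 0.5], [-0.3, 0.6], [0.8, 0.0], [0.3, -0.4], [1.3, 1.2], [0.6, -0.1], [-3.0, -0.7]]
bin [ 0.5575 -0.1937 -0.1329] -7.616912721227624
[[0.1, -0.8], [1.7, -0.2], [1.1, 0.5], [0.4, 1.1], [0.4, 1.5], [1.4, 0.3], [-0.0, 0.3], [-0.2, 0.6], [0.2, 0.9]]
jog [0.5607 0.0125 0.2995] 17.15847395600877
[[-0.6, 0.7], [1.5, -0.3], [0.7, 0.5], [0.5, 0.4], [-1.1, -0.2], [1.0, 0.9], [1.9, 3.6], [-1.7, 0.7]]
bowl [[0.5305 0.2826 0.1   ]] [[0.5402 0.2906 0.1   ]]
knob [ 0.6396 -0.2264  0.014 ] bin xy 85.69274560348241 -21.570896589534236
knob [ 0.6103 -0.1772  0.014 ] bin xy 50.17868048349835 23.337117355629992
knob [ 0.6058 -0.2217  0.014 ] bin xy 51.61441757436525 -21.350326333559675
knob [ 0.572  -0.1698  0.014 ] bin xy 11.234112788716642 25.546566414170307
knob [ 0.569  -0.2121  0.014 ] bin xy 13.825743625872738 -16.72393443147639
```

```bash
cat > plan.py <<'E'
from lib import *
from scipy.spatial.transform import Rotation as R
from station import status
def plan(*tgts):
    "tgt: grasp-point world x,y,z, yaw deg of tool y-axis; slides/spins all from the present pose"
    o=status.get_obs();M=R.from_rotvec(o["tool_rot"]).as_matrix()
    y0=np.degrees(np.arctan2(M[1,1],M[0,1]));print("t",o["t"],"grasp",o["tool_pos"]+.054*M[:,2],"yaw",y0,"F",o["contact_force"],"op",o["opening"],"grip",o["grip_force"])
    for x,y,z,a in tgts:
        d=np.array([x,y,z])-.054*np.array([0,0,-1])-o["tool_pos"]
        print((M.T@d).round(4),"spin",round(-((a-y0+90)%180-90),2))
E
python3 - <<'E'
from plan import *
plan((.42,.05,.22,86.0),(.4701,-.3975,.20,86.0),(.4701,-.3975,.078,86.0))
E
```

```text
t 0.1 grasp [0.247  0.5735 0.2488] yaw 66.6951417511151 F [0.1252 0.1333 0.1346] op 0.08537521414589835 grip 0.0
[-0.366  -0.4124  0.0295] spin -19.3
[-0.589  -0.8036  0.0502] spin -19.3
[-0.5891 -0.8033  0.1722] spin -19.3
```

{"op": "arm_command", "data": {"increments": [{"slide": [-0.366, -0.412, 0.03], "spin": -19.3, "gripper": 1}, {"slide": [-0.366, -0.412, 0.03], "spin": -19.3, "gripper": 1}, {"slide": [-0.366, -0.412, 0.03], "spin": -19.3, "gripper": 1}, {"slide": [-0.366, -0.412, 0.03], "spin": -19.3, "gripper": 1}, {"slide": [-0.366, -0.412, 0.03], "spin": -19.3, "gripper": 1}, {"slide": [-0.366, -0.412, 0.03], "spin": -19.3, "gripper": 1}, {"slide": [-0.366, -0.412, 0.03], "spin": -19.3, "gripper": 1}, {"slide": [-0.366, -0.412, 0.03], "spin": -19.3, "gripper": 1}], "newtons": 120}}

```text
t: 0.77
tool_pos: [0.3517, 0.2561, 0.2852]
tool_rot: [-0.109, -3.14, 0.0]
contact_force: [0.1, 0.2, 0.1]
opening: 0.0852
grip_force: 0.0
```

```bash
python3 -c "
from plan import *
plan((.4701,-.3975,.20,86.0))"
```

```text
t 0.7667 grasp [0.3516 0.2561 0.2312] yaw 86.03638095133077 F [0.128 0.236 0.136] op 0.08523363736175983 grip 0.0
[-0.1634 -0.6439  0.0313] spin 0.04
```

{"op": "arm_command", "data": {"increments": [{"slide": [-0.163, -0.644, 0.03], "spin": 0, "gripper": 1}, {"slide": [-0.163, -0.644, 0.03], "spin": 0, "gripper": 1}, {"slide": [-0.163, -0.644, 0.03], "spin": 0, "gripper": 1}, {"slide": [-0.163, -0.644, 0.03], "spin": 0, "gripper": 1}, {"slide": [-0.163, -0.644, 0.03], "spin": 0, "gripper": 1}, {"slide": [-0.163, -0.644, 0.03], "spin": 0, "gripper": 1}, {"slide": [-0.163, -0.644, 0.03], "spin": 0, "gripper": 1}, {"slide": [-0.163, -0.644, 0.03], "spin": 0, "gripper": 1}]}}

```text
t: 1.43
tool_pos: [0.4103, -0.0718, 0.2705]
tool_rot: [0.111, 3.139, 0.0]
contact_force: [-0.0, 0.3, 0.3]
opening: 0.0855
grip_force: 0.0
```

{"op": "arm_command", "data": {"increments": [{"slide": [-0.082, -0.322, 0.015], "spin": 0, "gripper": 1}, {"slide": [-0.082, -0.322, 0.015], "spin": 0, "gripper": 1}, {"slide": [-0.082, -0.322, 0.015], "spin": 0, "gripper": 1}, {"slide": [-0.082, -0.322, 0.015], "spin": 0, "gripper": 1}, {"slide": [-0.082, -0.322, 0.015], "spin": 0, "gripper": 1}, {"slide": [-0.082, -0.322, 0.015], "spin": 0, "gripper": 1}, {"slide": [-0.082, -0.322, 0.015], "spin": 0, "gripper": 1}, {"slide": [-0.082, -0.322, 0.015], "spin": 0, "gripper": 1}]}}

```text
t: 2.1
tool_pos: [0.4698, -0.3987, 0.2548]
tool_rot: [-0.111, -3.139, -0.001]
contact_force: [0.8, 0.6, 1.3]
opening: 0.0854
grip_force: 0.0
```

```bash
python3 -c "
from plan import *
plan((.4701,-.3975,.20,86.0),(.4701,-.3975,.078,86.0))"
```

```text
t 2.1 grasp [ 0.4697 -0.3987  0.2008] yaw 85.95731895966192 F [0.8208 0.6219 1.3378] op 0.08535838081628092 grip 0.0
[-0.0002  0.0013  0.0008] spin -0.04
[-0.0003  0.0012  0.1228] spin -0.04
```

{"op": "arm_command", "data": {"increments": [{"slide": [0, 0.001, 0.035], "spin": 0, "gripper": 1}, {"slide": [0, 0.001, 0.07], "spin": 0, "gripper": 1}, {"slide": [0, 0.001, 0.1], "spin": 0, "gripper": 1}, {"slide": [0, 0.001, 0.123], "spin": 0, "gripper": 1}, {"slide": [0, 0.001, 0.123], "spin": 0, "gripper": 0.3}, {"slide": [0, 0.001, 0.123], "spin": 0, "gripper": -0.2}, {"slide": [0, 0.001, 0.123], "spin": 0, "gripper": -0.6}, {"slide": [0, 0.001, 0.123], "spin": 0, "gripper": -1}], "newtons": 120}}

```text
t: 2.77
tool_pos: [0.4713, -0.3967, 0.1356]
tool_rot: [0.109, 3.137, -0.005]
contact_force: [0.2, -0.4, -0.1]
opening: 0.0388
grip_force: 0.0
```

{"op": "arm_command", "data": {"increments": [{"slide": [0, 0, 0], "spin": 0, "gripper": -1}, {"slide": [0, 0, 0], "spin": 0, "gripper": -1}, {"slide": [0, 0, 0], "spin": 0, "gripper": -1}, {"slide": [0, 0, 0], "spin": 0, "gripper": -1}], "newtons": 120}}

```text
t: 3.1
tool_pos: [0.4709, -0.3965, 0.1353]
tool_rot: [0.109, 3.138, -0.004]
contact_force: [-1.8, 1.5, 6.5]
opening: 0.0142
grip_force: 116.9
```

Run:
```python
from plan import *
from station import imaging
for n in("top","scene"):
    C[n]["frame"]=imaging.get_image(n)["frame"]
f=C["top"]["frame"];g=C["scene"]["frame"]
a=cv2.resize(f[180:265,430:510],None,fx=5,fy=5,interpolation=cv2.INTER_CUBIC)
b=cv2.resize(g[85:170,208:288],None,fx=5,fy=5,interpolation=cv2.INTER_CUBIC)
cv2.imwrite("pics/grasp.png",np.hstack([a,b])[:,:,::-1])
plan()
```

```text
t 3.2 grasp [ 0.471  -0.3966  0.0813] yaw 85.99980892025205 F [-2.0438  1.2007  7.0531] op 0.01426535059852596 grip 116.91726565361023
```

View pics/grasp.png

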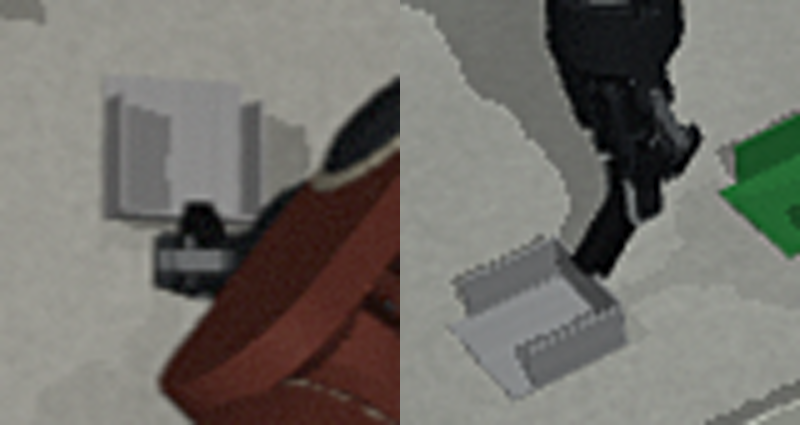

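```bash
python3 - <<'E'
from plan import *
t=lambda x,y:np.array([430+x/5-.5,180+y/5-.5]);s=lambda x,y:np.array([208+(x-400)/5-.5,85+y/5-.5])
obs=[("top",t(103,78),(40,38,1)),("top",t(240,83),(40,-38,1)),("scene",s(447,325),(40,-38,1)),("scene",s(517,397),(40,38,1)),
("scene",s(624,322),(-40,38,32)),("scene",s(624,343),(-40,38,0)),("scene",s(550,238),(-40,-38,32)),("top",t(105,217),(-40,38,1))]
for o in (obs,[q for q in obs if q[0]=="top"],[q for q in obs if q[0]=="scene"]):
    p,r=fit([(a,b,np.array(L)/1e3) for a,b,L in o],[.548,-.403,-.07])
    g=p[:2]-.078*np.array([np.cos(p[2]),np.sin(p[2])]);print(p,"grip->",g,r.round(1).tolist())
E
python3 - <<'E'
# bin: separate-camera fits
import sys; sys.path.insert(0,'.')
exec(open('fits.py').read().split('sc=F')[0])
B=[(t(370,32),(149,44,76)),(t(497,46),(149,-44,76)),(t(313,455),(-132,44,36)),(t(450,470),(-132,-44,36)),
 (s(360,187),(-132,-44,36)),(s(418,260),(-132,44,36)),(s(35,303),(149,-44,76)),(s(92,382),(149,44,76)),(s(103,445),(149,44,0))]
F(B[:4],[.5575,-.19,-.13],"top");F(B[4:],[.5575,-.19,-.13],"scene")
crop("top",C["top"]["frame"],360,140,420,200,5,"x1");
f=C["top"]["frame"];a=cv2.resize(f[140:200,362:422],None,fx=6.6,fy=6.6,interpolation=cv2.INTER_CUBIC);b=cv2.resize(f[205:265,360:420],None,fx=6.6,fy=6.6,interpolation=cv2.INTER_CUBIC)
cv2.imwrite('pics/binc.png',np.hstack([a,b])[:,:,::-1])
E
```

```text
[ 0.5485 -0.4029 -0.0465] grip-> [ 0.4706 -0.3993] [[0.4, -0.8], [0.6, -0.7], [0.4, 1.1], [-0.2, 1.1], [0.1, -3.1], [1.0, 0.3], [1.0, -0.1], [0.4, 0.1]]
[ 0.5472 -0.4015 -0.0511] grip-> [ 0.4693 -0.3976] [[-0.0, -0.4], [0.2, -0.2], [-0.2, 0.6]]
[ 0.5488 -0.4048 -0.0537] grip-> [ 0.4709 -0.4006] [[-0.0, 0.7], [-0.7, 0.7], [-0.4, -3.3], [0.5, 0.1], [0.7, -0.4]]
top [ 0.5579 -0.1915 -0.1319] -7.555582124613079
[[-0.8, -0.9], [0.8, -0.4], [0.4, 0.4], [-0.4, 0.9]]
scene [ 0.5565 -0.1965 -0.1263] -7.234602987741991
[[-0.3, 0.6], [0.8, -0.7], [-0.3, -0.2], [-0.3, -0.1], [0.1, 0.3]]
```

View pics/binc.png

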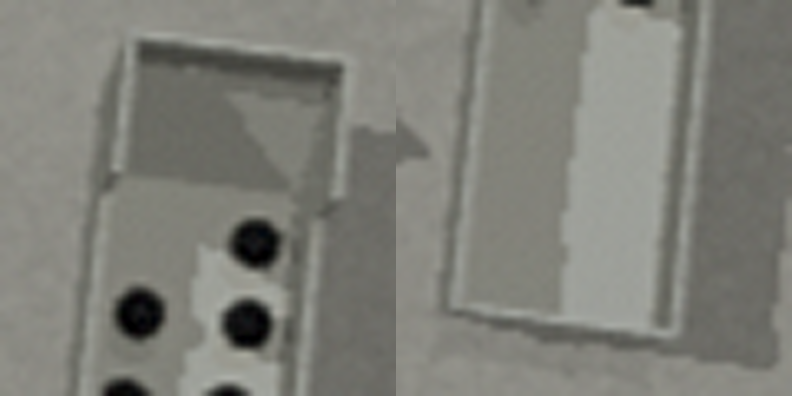

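Run:
```python
from plan import *
L=lambda x,y:np.array([x/6.6+361.5,y/6.6+139.5]);N=lambda x,y:np.array([(x-396)/6.6+359.5,y/6.6+204.5])
for w in(44,45):
    p,r=fit([("top",L(125,38),(.149,w/1e3,.076)),("top",L(347,62),(.149,-w/1e3,.076)),("top",N(450,308),(-.132,w/1e3,.036)),("top",N(683,333),(-.132,-w/1e3,.036))],[.557,-.19,-.13])
    print(p,np.degrees(p[2]),r.round(1).tolist())
# floor foot line
print(back("top",[L(112,177),L(300,193)],.003))
b=np.array([.5585,-.1905]);a=np.radians(-7.5);u=np.array([np.cos(a),np.sin(a)])
G=lambda xs:b+u*(xs-.078)
print("above",G(-.08));plan((.471,-.3966,.19,82.5),(*G(-.08),.19,82.5))
```

```text
[ 0.5582 -0.1913 -0.1225] -7.017059580561967 [[0.2, -0.7], [-0.1, -0.6], [0.8, 0.5], [-1.0, 0.7]]
[ 0.5582 -0.1913 -0.1221] -6.997956643041226 [[-0.2, -0.7], [0.3, -0.6], [0.5, 0.5], [-0.6, 0.8]]
[[ 0.671  -0.1695  0.003 ]
 [ 0.6634 -0.249   0.003 ]]
above [ 0.4019 -0.1699]
t 3.2 grasp [ 0.471  -0.3966  0.0813] yaw 85.99980892025205 F [-2.0438  1.2007  7.0531] op 0.01426535059852596 grip 116.91726565361023
[-0.0004 -0.0003 -0.1087] spin 3.5
[ 0.0844  0.221  -0.1094] spin 3.5
```

{"op": "arm_command", "data": {"increments": [{"slide": [0, 0, -0.02], "spin": 0, "gripper": -1}, {"slide": [0, 0, -0.045], "spin": 0, "gripper": -1}, {"slide": [0, 0, -0.075], "spin": 0, "gripper": -1}, {"slide": [0, 0, -0.1], "spin": 0, "gripper": -1}, {"slide": [0.01, 0.02, -0.11], "spin": 3.3, "gripper": -1}, {"slide": [0.02, 0.05, -0.11], "spin": 3.3, "gripper": -1}, {"slide": [0.033, 0.085, -0.11], "spin": 3.3, "gripper": -1}, {"slide": [0.046, 0.12, -0.11], "spin": 3.3, "gripper": -1}]}}

```text
t: 3.87
tool_pos: [0.432, -0.2717, 0.243]
tool_rot: [0.202, 3.135, -0.0]
contact_force: [0.8, 1.1, -0.5]
opening: 0.0145
grip_force: 117.4
```

```bash
python3 -c "
from plan import *
plan((.4022,-.1707,.19,82.8),(.4022,-.1707,.135,82.8))"
```

```text
t 3.8667 grasp [ 0.432  -0.2717  0.189 ] yaw 82.63321700467517 F [ 0.7711  1.1238 -0.5327] op 0.0145355775362048 grip 117.44645833969116
[ 0.0425  0.0963 -0.001 ] spin -0.17
[0.0425 0.0963 0.054 ] spin -0.17
```

{"op": "arm_command", "data": {"increments": [{"slide": [0.014, 0.032, 0], "spin": 0, "gripper": -1}, {"slide": [0.028, 0.064, 0], "spin": -0.1, "gripper": -1}, {"slide": [0.042, 0.09, 0], "spin": -0.1, "gripper": -1}, {"slide": [0.0425, 0.096, 0.01], "spin": -0.1, "gripper": -1}, {"slide": [0.0425, 0.096, 0.03], "spin": -0.1, "gripper": -1}, {"slide": [0.0425, 0.096, 0.05], "spin": -0.1, "gripper": -1}, {"slide": [0.0425, 0.096, 0.055], "spin": -0.1, "gripper": -1}, {"slide": [0.0425, 0.096, 0.055], "spin": -0.1, "gripper": -1}]}}

```text
t: 4.53
tool_pos: [0.4015, -0.1715, 0.1856]
tool_rot: [-0.197, -3.131, -0.003]
contact_force: [-0.1, -0.0, -1.8]
opening: 0.0143
grip_force: 117.6
```

Run:
```python
from plan import *
from station import imaging
f=imaging.get_image("top")["frame"];g=imaging.get_image("scene")["frame"]
cv2.imwrite("pics/hov.png",np.hstack([cv2.resize(q,None,fx=5,fy=5,interpolation=cv2.INTER_CUBIC) for q in(f[180:270,360:440],g[120:210,260:340])])[:,:,::-1])
plan((.4022,-.1707,.135,82.8))
```

```text
t 4.6333 grasp [ 0.403  -0.1725  0.1343] yaw 82.77183633608415 F [-0.609  -1.242  -1.5071] op 0.014026770832806398 grip 117.58163452148438
[ 0.001   0.0017 -0.0007] spin -0.03
```

View pics/hov.png

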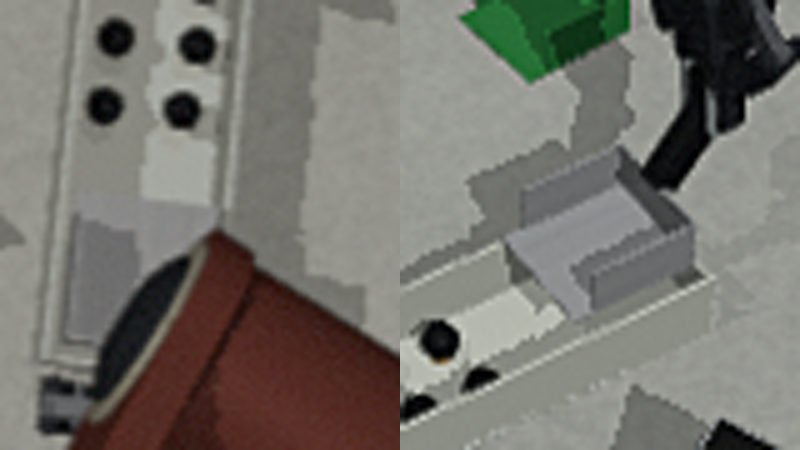

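The scoop is level and centred over the near half of the bin, with gaps of about 4 mm each side (left edge crop x=75, right 222). I'll lower it next.

{"op": "arm_command", "data": {"increments": [{"slide": [0, 0, 0.012], "spin": 0, "gripper": -1}, {"slide": [0, 0, 0.024], "spin": 0, "gripper": -1}, {"slide": [0, 0, 0.034], "spin": 0, "gripper": -1}, {"slide": [0, 0, 0.042], "spin": 0, "gripper": -1}, {"slide": [0, 0, 0.047], "spin": 0, "gripper": -1}, {"slide": [0, 0, 0.05], "spin": 0, "gripper": -1}, {"slide": [0, 0, 0.05], "spin": 0, "gripper": -1}, {"slide": [0, 0, 0.05], "spin": 0, "gripper": -1}]}}

```text
t: 5.3
tool_pos: [0.4052, -0.1733, 0.1396]
tool_rot: [0.198, 3.127, -0.004]
contact_force: [5.8, -0.9, -1.2]
opening: 0.0143
grip_force: 118.1
```

Run:
```python
from plan import *
plan((.403,-.172,.0833,82.8))
```

```text
t 5.3 grasp [ 0.4057 -0.1734  0.0856] yaw 82.76209017794356 F [ 5.8471 -0.87   -1.163 ] op 0.014337440774254872 grip 118.074871301651
[0.0024 0.001  0.0023] spin -0.04
```

{"op": "arm_command", "data": {"increments": [{"slide": [-0.005, 0, 0.0], "spin": 0, "gripper": -1}, {"slide": [-0.01, 0, 0.001], "spin": 0, "gripper": -1}, {"slide": [-0.015, 0, 0.002], "spin": 0, "gripper": -1}, {"slide": [-0.02, 0, 0.003], "spin": 0, "gripper": -1}, {"slide": [-0.02, 0, 0.003], "spin": 0, "gripper": -1}]}}

```text
t: 5.72
tool_pos: [0.4238, -0.1759, 0.1383]
tool_rot: [-0.196, -3.134, 0.003]
contact_force: [-9.6, 2.2, 19.7]
opening: 0.0142
grip_force: 120.4
```

Run:
```python
from plan import *
plan()
```

```text
t 5.7167 grasp [ 0.4237 -0.176   0.0843] yaw 82.83394739149885 F [-9.6413  2.1759 19.6704] op 0.014234206894527085 grip 120.43531894683838
```

{"op": "arm_command", "data": {"increments": [{"slide": [-0.012, 0, -0.0015], "spin": 0, "gripper": -1}, {"slide": [-0.026, 0, -0.0015], "spin": 0, "gripper": -1}, {"slide": [-0.04, 0, -0.0015], "spin": 0, "gripper": -1}, {"slide": [-0.054, 0, -0.0015], "spin": 0, "gripper": -1}, {"slide": [-0.068, 0, -0.0015], "spin": 0, "gripper": -1}, {"slide": [-0.08, 0, -0.0015], "spin": 0, "gripper": -1}, {"slide": [-0.09, 0, -0.0015], "spin": 0, "gripper": -1}, {"slide": [-0.095, 0, -0.0015], "spin": 0, "gripper": -1}]}}

```text
t: 6.38
tool_pos: [0.518, -0.1874, 0.1383]
tool_rot: [-0.197, -3.134, 0.002]
contact_force: [-10.3, -0.1, 15.0]
opening: 0.0145
grip_force: 119.5
```

Run:
```python
from plan import *
plan()
```

```text
t 6.3833 grasp [ 0.5179 -0.1874  0.0843] yaw 82.82221634748029 F [-10.2949  -0.134   14.97  ] op 0.01453069041922241 grip 119.54939603805542
```

{"op": "arm_command", "data": {"increments": [{"slide": [-0.006, 0, 0], "spin": 0, "gripper": -1}, {"slide": [-0.012, 0, 0], "spin": 0, "gripper": -1}, {"slide": [-0.018, 0, 0], "spin": 0, "gripper": -1}, {"slide": [-0.024, 0, 0], "spin": 0, "gripper": -1}, {"slide": [-0.028, 0, 0], "spin": 0, "gripper": -1}, {"slide": [-0.032, 0, 0], "spin": 0, "gripper": -1}, {"slide": [-0.034, 0, 0], "spin": 0, "gripper": -1}]}}

```text
t: 6.97
tool_pos: [0.5509, -0.1915, 0.1383]
tool_rot: [-0.197, -3.133, 0.002]
contact_force: [-10.2, 0.9, 13.6]
opening: 0.0145
grip_force: 119.2
```

Run:
```python
from plan import *
from station import imaging
f=imaging.get_image("top")["frame"];g=imaging.get_image("scene")["frame"]
cv2.imwrite("pics/push.png",np.hstack([cv2.resize(q,None,fx=5,fy=5,interpolation=cv2.INTER_CUBIC) for q in(f[135:225,360:440],g[145:235,208:288])])[:,:,::-1])
plan()
```

```text
t 7.0667 grasp [ 0.5511 -0.1916  0.0843] yaw 82.80839739648714 F [-6.1165  1.5499 11.2731] op 0.014262392512183619 grip 119.12168383598328
```

View pics/push.png

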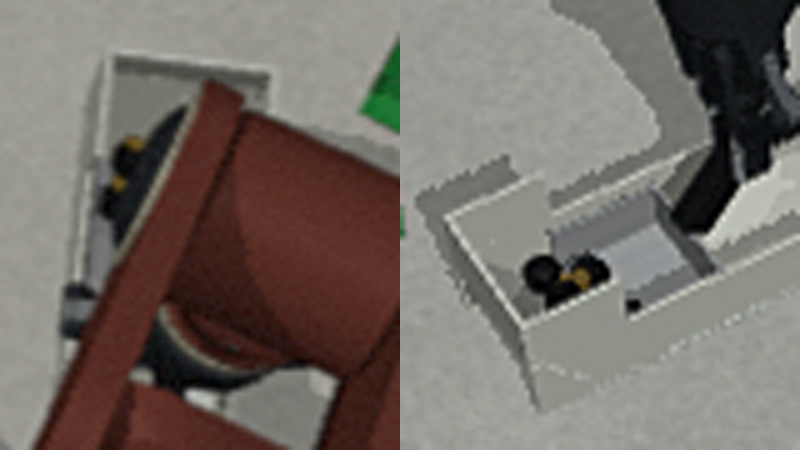

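Several knobs are bunched at the pan's front against the slope (scene crop ~(545–605, 255–305)). I'll push on up the slope with the nose.

{"op": "arm_command", "data": {"increments": [{"slide": [-0.003, 0, -0.001], "spin": 0, "gripper": -1}, {"slide": [-0.006, 0, -0.005], "spin": 0, "gripper": -1}, {"slide": [-0.011, 0, -0.011], "spin": 0, "gripper": -1}, {"slide": [-0.016, 0, -0.017], "spin": 0, "gripper": -1}, {"slide": [-0.021, 0, -0.023], "spin": 0, "gripper": -1}, {"slide": [-0.026, 0, -0.029], "spin": 0, "gripper": -1}, {"slide": [-0.03, 0, -0.034], "spin": 0, "gripper": -1}]}}

```text
t: 7.65
tool_pos: [0.5769, -0.1937, 0.1673]
tool_rot: [-0.197, -3.122, -0.005]
contact_force: [-9.0, 1.9, -0.6]
opening: 0.0142
grip_force: 117.9
```

Run:
```python
from plan import *
plan()
```

```text
t 7.65 grasp [ 0.5762 -0.1935  0.1133] yaw 82.78774130927555 F [-9.0249  1.8855 -0.5645] op 0.014238008059645329 grip 117.89291024208069
```

{"op": "arm_command", "data": {"increments": [{"slide": [-0.003, 0, -0.006], "spin": 0, "gripper": -1}, {"slide": [-0.005, 0, -0.012], "spin": 0, "gripper": -1}, {"slide": [-0.005, 0, -0.019], "spin": 0, "gripper": -1}, {"slide": [-0.005, 0, -0.026], "spin": 0, "gripper": -1}, {"slide": [-0.005, 0, -0.032], "spin": 0, "gripper": -1}, {"slide": [-0.005, 0, -0.035], "spin": 0, "gripper": -1}, {"slide": [-0.005, 0, -0.035], "spin": 0, "gripper": -1}]}}

```text
t: 8.23
tool_pos: [0.5862, -0.1956, 0.2072]
tool_rot: [0.197, 3.132, -0.002]
contact_force: [-0.3, -0.5, -2.2]
opening: 0.0144
grip_force: 117.4
```

Run:
```python
from plan import *
from station import imaging
g=imaging.get_image("scene")["frame"];f=imaging.get_image("top")["frame"]
cv2.imwrite("pics/lift.png",np.hstack([cv2.resize(q,None,fx=5,fy=5,interpolation=cv2.INTER_CUBIC) for q in(f[135:225,360:440],g[125:215,208:288])])[:,:,::-1])
plan()
```

```text
t 8.3333 grasp [ 0.5856 -0.1953  0.1518] yaw 82.79384457062523 F [ 0.592   1.0131 -2.8021] op 0.014403416657526596 grip 117.44228839874268
```

View pics/lift.png

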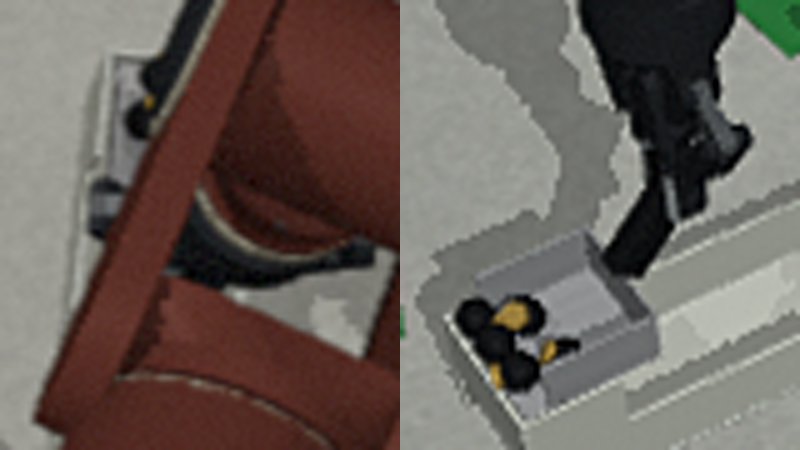

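All five knobs are on the pan near its front edge, held by the bin's end wall (scene crop ~(460–575, 300–385)). Before clearing the wall I'll tilt the pan nose-up in the grip by pressing the nose on the slope, so the knobs roll back.

{"op": "arm_command", "data": {"increments": [{"slide": [0, 0, 0.006], "spin": 0, "gripper": -1}, {"slide": [0, 0, 0.012], "spin": 0, "gripper": -1}, {"slide": [0, 0, 0.018], "spin": 0, "gripper": -1}, {"slide": [0, 0, 0.024], "spin": 0, "gripper": -1}, {"slide": [0, 0, 0.027], "spin": 0, "gripper": -1}], "newtons": 60}}

```text
t: 8.75
tool_pos: [0.5843, -0.1949, 0.1764]
tool_rot: [-0.197, -3.132, -0.002]
contact_force: [-8.4, 2.7, 7.3]
opening: 0.0145
grip_force: 118.9
```

Run:
```python
from plan import *
plan()
```

```text
t 8.75 grasp [ 0.5841 -0.1948  0.1224] yaw 82.7916074173489 F [-8.3568  2.7489  7.2873] op 0.01450695457759071 grip 118.88533115386963
```

{"op": "arm_command", "data": {"increments": [{"slide": [0.003, 0, 0.005], "spin": 0, "gripper": -1}, {"slide": [0.006, 0, 0.01], "spin": 0, "gripper": -1}, {"slide": [0.009, 0, 0.015], "spin": 0, "gripper": -1}, {"slide": [0.012, 0, 0.019], "spin": 0, "gripper": -1}, {"slide": [0.014, 0, 0.022], "spin": 0, "gripper": -1}, {"slide": [0.014, 0, 0.022], "spin": 0, "gripper": -1}], "newtons": 60}}

```text
t: 9.25
tool_pos: [0.5722, -0.1941, 0.1584]
tool_rot: [0.198, 3.132, -0.002]
contact_force: [-5.1, 0.5, 7.7]
opening: 0.0138
grip_force: 116.2
```

Run:
```python
from plan import *
plan()
```

```text
t 9.25 grasp [ 0.5723 -0.1941  0.1044] yaw 82.78051328465543 F [-5.1204  0.4973  7.6615] op 0.013767566494836764 grip 116.22293472290039
```

{"op": "arm_command", "data": {"increments": [{"slide": [0.0, 0, 0.005], "spin": 0, "gripper": -1}, {"slide": [0.0, 0, 0.01], "spin": 0, "gripper": -1}, {"slide": [0.002, 0, 0.015], "spin": 0, "gripper": -1}, {"slide": [0.004, 0, 0.018], "spin": 0, "gripper": -1}, {"slide": [0.004, 0, 0.018], "spin": 0, "gripper": -1}], "newtons": 60}}

```text
t: 9.67
tool_pos: [0.5656, -0.1931, 0.139]
tool_rot: [-0.197, -3.13, -0.0]
contact_force: [-15.6, 2.6, 12.9]
opening: 0.0144
grip_force: 109.6
```

Run:
```python
from plan import *
plan()
from station import status,imaging
print(status.get_obs()["wrist_torque"])
g=imaging.get_image("scene")["frame"];np.save("g1.npy",g)
crop("scene",g,215,120,315,220,6,"tilt")
```

```text
t 9.6667 grasp [ 0.5653 -0.1931  0.085 ] yaw 82.7847847722582 F [-15.6242   2.558   12.9407] op 0.014354861237410543 grip 109.5722508430481
[ 0.0846  1.4369 -0.0478]
```

View pics/tilt.png

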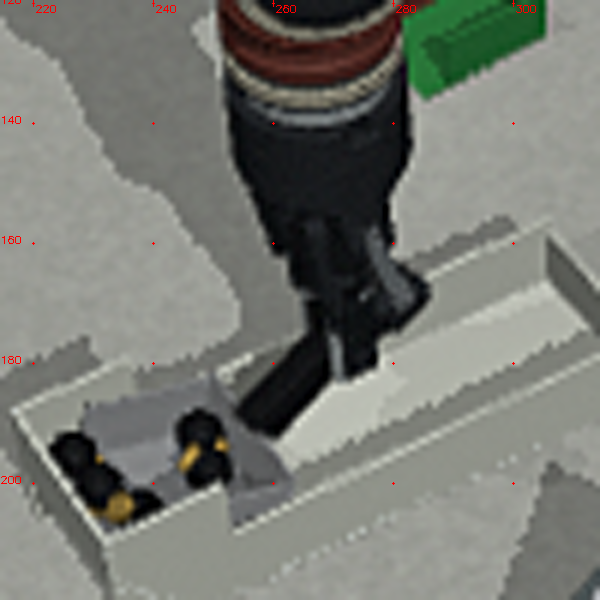

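The tilt worked. The handle lies flatter, two knobs have rolled to the rear (crop ~(205,445)) and three are still at the nose against the slope (~(100,485)). I'll estimate the tilt from the visible corners.

Run:
```python
from plan import *
G=np.array([.5653,-.1931,.085]);a=np.radians(-7.2)
def W(L,th,dx=0):
    r=np.array(L,float)/1e3-np.array([-.078,0,.0813]);r=np.array([np.cos(th)*r[0]-np.sin(th)*r[2],r[1],np.sin(th)*r[0]+np.cos(th)*r[2]])
    return G+[np.cos(a)*r[0]-np.sin(a)*r[1],np.sin(a)*r[0]+np.cos(a)*r[1],r[2]]
px=lambda x,y:np.array([215+x/6-.5,120+y/6-.5])
obs=[(px(85,402),(26,-38,32)),(px(213,372),(-40,-38,32)),(px(292,490),(-40,38,32))]
b=np.array([.559,-.1905])
for d in range(-10,41,5):
    th=np.radians(d);n=W((40,0,0),th);q=W((-40,0,0),th)
    e=[(proj("scene",W(L,th))[0]-o-[1.5,0]).round(1).tolist() for o,L in obs]
    print(d,e,"nose bin x,z",round(((n[:2]-b)@[np.cos(a),np.sin(a)])*1e3),round(n[2]*1e3),"rear z",round(q[2]*1e3))
```

```text
-10 [[6.7, 9.9], [5.6, 2.4], [6.4, 0.4]] nose bin x,z 109 -16 rear z -2
-5 [[4.6, 8.7], [4.1, 2.5], [4.8, 0.5]] nose bin x,z 117 -6 rear z 1
0 [[2.7, 7.4], [2.6, 2.4], [3.3, 0.4]] nose bin x,z 125 4 rear z 4
5 [[1.0, 5.8], [1.2, 2.2], [1.9, 0.3]] nose bin x,z 131 14 rear z 7
10 [[-0.4, 3.9], [-0.2, 1.8], [0.6, -0.0]] nose bin x,z 137 25 rear z 12
15 [[-1.6, 1.9], [-1.4, 1.3], [-0.7, -0.5]] nose bin x,z 142 37 rear z 16
20 [[-2.6, -0.3], [-2.6, 0.7], [-1.8, -1.0]] nose bin x,z 145 49 rear z 22
25 [[-3.2, -2.7], [-3.6, -0.0], [-2.8, -1.7]] nose bin x,z 148 61 rear z 27
30 [[-3.6, -5.3], [-4.5, -0.9], [-3.7, -2.6]] nose bin x,z 149 74 rear z 34
35 [[-3.6, -8.1], [-5.3, -1.8], [-4.5, -3.5]] nose bin x,z 150 86 rear z 40
40 [[-3.4, -10.9], [-5.9, -2.9], [-5.1, -4.6]] nose bin x,z 149 99 rear z 47
```

Tilt is about 15° with the nose at the wall's foot (bin x≈142, z≈37). I'll lift straight up along the wall at full grip.

{"op": "arm_command", "data": {"increments": [{"slide": [0, 0, -0.003], "spin": 0, "gripper": -1}, {"slide": [0, 0, -0.008], "spin": 0, "gripper": -1}, {"slide": [-0.001, 0, -0.014], "spin": 0, "gripper": -1}, {"slide": [-0.001, 0, -0.02], "spin": 0, "gripper": -1}, {"slide": [-0.001, 0, -0.026], "spin": 0, "gripper": -1}, {"slide": [-0.001, 0, -0.032], "spin": 0, "gripper": -1}, {"slide": [-0.001, 0, -0.036], "spin": 0, "gripper": -1}, {"slide": [-0.001, 0, -0.038], "spin": 0, "gripper": -1}], "newtons": 120}}

```text
t: 10.38
tool_pos: [0.5688, -0.1932, 0.1774]
tool_rot: [0.197, 3.134, -0.001]
contact_force: [0.7, -0.3, -2.5]
opening: 0.0144
grip_force: 117.2
```

```bash
cat > knobs.py <<'E'
from plan import *
from station import imaging
def blobs(c0,r0,c1,r1,tag):
    g=imaging.get_image("scene")["frame"];np.save(f"g_{tag}.npy",g)
    s=g[r0:r1,c0:c1].astype(int);m=(s.max(2)<45);br=((s[:,:,0]-s[:,:,2])>50)&(s[:,:,0]>90)
    # compact text map: # dark, o brass, . pan/bin greys by brightness
    L=s.mean(2)
    for i in range(0,s.shape[0],2):print("%3d "%(r0+i)+"".join("o" if br[i,j] else "#" if m[i,j] else str(min(9,int(L[i,j]//26))) for j in range(s.shape[1])))
E
python3 - <<'E'
from knobs import *
plan();blobs(212,165,262,208,"a")
E
```

```text
t 10.3833 grasp [ 0.5689 -0.1933  0.1234] yaw 82.79540780846864 F [ 0.7162 -0.2587 -2.483 ] op 0.014373282050875569 grip 117.22795128822327
165 55555555555555555555555565555655566444444444444466
167 55555555555556665566555555555666654444444444444444
169 5555555555555555555555566656665654444444444444454#
171 555555555555555655555554444456554444444444466662##
173 5555555655555444444444444444444444444444444663####
175 55555544444444444444444444444444444334444663######
177 555556444444444444444444444444444443333442########
179 655435444444444444444444444444442##23333##########
181 544444444444443444444444444442########332#########
183 44444444444212444444444444444#######1133333#1###35
185 444444443#######444444444555551###oooo1#2333346555
187 44444465########345555555555555532oooo1###33334556
189 644435662##########155544555555554######1223333336
191 664443576332#########55555555555553####o2####22234
193 5564443377342########544455555553334432##334544444
195 65564433357432######354433333333334444444444444444
197 66556443334753oooo45444443344444444444444444444436
199 55555444333366345555555553334444444444444444444446
201 65555663533335743455555553334444444345764444444444
203 55555655433333376335555555334434447655555444444444
205 65555556453333335633555555343476555555555444445676
207 55555555555643333475334454765555555555555556665555
```

{"op": "arm_command", "data": {"increments": [{"slide": [0, 0, -0.004], "spin": 0, "gripper": -1}, {"slide": [0, 0, -0.01], "spin": 0, "gripper": -1}, {"slide": [0, 0, -0.018], "spin": 0, "gripper": -1}, {"slide": [0, 0, -0.026], "spin": 0, "gripper": -1}, {"slide": [0, 0, -0.034], "spin": 0, "gripper": -1}, {"slide": [0, 0, -0.042], "spin": 0, "gripper": -1}, {"slide": [0, 0, -0.048], "spin": 0, "gripper": -1}, {"slide": [0, 0, -0.052], "spin": 0, "gripper": -1}]}}

```text
t: 11.1
tool_pos: [0.5688, -0.1933, 0.2298]
tool_rot: [0.197, 3.134, -0.001]
contact_force: [-0.6, -0.7, -2.2]
opening: 0.0142
grip_force: 117.4
```

{"op": "arm_command", "data": {"increments": [{"slide": [0, 0, -0.005], "spin": 0, "gripper": -1}, {"slide": [0, 0, -0.015], "spin": 0, "gripper": -1}, {"slide": [0, 0, -0.025], "spin": 0, "gripper": -1}, {"slide": [0, 0, -0.03], "spin": 0, "gripper": -1}, {"slide": [0, 0, -0.03], "spin": 0, "gripper": -1}, {"slide": [0, 0, -0.03], "spin": 0, "gripper": -1}]}}

```text
t: 11.6
tool_pos: [0.5686, -0.1932, 0.259]
tool_rot: [0.197, 3.134, -0.001]
contact_force: [-1.2, -0.1, -2.6]
opening: 0.0144
grip_force: 117.3
```

Run:
```python
from plan import *
from station import imaging
plan()
g=imaging.get_image("scene")["frame"];np.save("g2.npy",g)
s=g.astype(int);br=((s[:,:,0]-s[:,:,2])>50)&(s[:,:,0]>90);dk=s.max(2)<45
for nm,m in(("brass",br),("dark",dk)):
    m=m.astype(np.uint8)
    n,_,st,c=cv2.connectedComponentsWithStats(m[100:240,195:300]);print(nm,[(int(q[4]),(c[i]+[195,100]).round(0).tolist()) for i,q in enumerate(st) if i and q[4]>4])
```

```text
t 11.6 grasp [ 0.5687 -0.1933  0.205 ] yaw 82.79205466451806 F [-1.2462 -0.1398 -2.6227] op 0.014411560718277445 grip 117.33792901039124
brass [(18, [245.0, 165.0]), (7, [250.0, 169.0]), (5, [223.0, 176.0])]
dark [(1202, [264.0, 125.0]), (44, [242.0, 161.0]), (105, [222.0, 168.0]), (32, [247.0, 168.0]), (7, [251.0, 170.0])]
```

The scoop is in the air with both knob groups still aboard (dark blobs at scene (222,168), (242,161) and (247,168), about 2.6 N hanging). Next is the bowl.

Run:
```python
from plan import *
plan((.455,.287,.205,90),(.455,.287,.14,90))
# bowl centre: fit rim ellipse in both views
f=C["top"]["frame"]
def F(p):
    a=np.linspace(0,2*np.pi,60);P=np.c_[p[0]+.082*np.cos(a),p[1]+.082*np.sin(a),.1+0*a];q=proj("top",P);r=proj("scene",P)
    return q,r
q,r=F((.535,.287));print("pred top",q.min(0),q.max(0),"scene",r.min(0),r.max(0))
```

```text
t 11.65 grasp [ 0.5683 -0.1931  0.2042] yaw 82.793010055146 F [ 0.1847  0.2966 -2.4697] op 0.013923231587466408 grip 117.25176930427551
[ 0.1727  0.4621 -0.0008] spin -7.21
[0.1726 0.4621 0.0642] spin -7.21
pred top [171.3138 178.8226] [236.3238 243.4617] scene [377.7089 253.8055] [451.3976 318.4443]
```

{"op": "arm_command", "data": {"increments": [{"slide": [0.002, 0.005, 0], "spin": -1, "gripper": -1}, {"slide": [0.007, 0.018, 0], "spin": -2, "gripper": -1}, {"slide": [0.015, 0.04, 0], "spin": -3, "gripper": -1}, {"slide": [0.026, 0.07, 0], "spin": -4, "gripper": -1}, {"slide": [0.038, 0.101, 0], "spin": -5, "gripper": -1}, {"slide": [0.05, 0.134, 0], "spin": -6, "gripper": -1}, {"slide": [0.062, 0.166, 0], "spin": -7, "gripper": -1}, {"slide": [0.074, 0.198, 0], "spin": -7.2, "gripper": -1}]}}

```text
t: 12.32
tool_pos: [0.5183, 0.015, 0.2577]
tool_rot: [0.003, -3.141, -0.001]
contact_force: [-0.0, 0.7, -2.4]
opening: 0.014
grip_force: 117.4
```

Run:
```python
from plan import *
plan((.455,.286,.205,90))
```

```text
t 12.3167 grasp [0.5183 0.0151 0.2037] yaw 90.09151429743508 F [-0.0191  0.7419 -2.4232] op 0.013993026460278113 grip 117.36686110496521
[ 0.0629  0.2711 -0.0011] spin 0.09
```

{"op": "arm_command", "data": {"increments": [{"slide": [0.008, 0.033, 0], "spin": 0, "gripper": -1}, {"slide": [0.016, 0.067, 0], "spin": 0, "gripper": -1}, {"slide": [0.024, 0.102, 0], "spin": 0, "gripper": -1}, {"slide": [0.032, 0.137, 0], "spin": 0, "gripper": -1}, {"slide": [0.04, 0.17, 0], "spin": 0, "gripper": -1}, {"slide": [0.047, 0.2, 0], "spin": 0, "gripper": -1}, {"slide": [0.053, 0.226, 0], "spin": 0, "gripper": -1}, {"slide": [0.057, 0.246, 0], "spin": 0, "gripper": -1}]}}

```text
t: 12.98
tool_pos: [0.4607, 0.2613, 0.2577]
tool_rot: [0.005, -3.14, -0.001]
contact_force: [0.3, -0.6, -2.7]
opening: 0.014
grip_force: 117.3
```

{"op": "arm_command", "data": {"increments": [{"slide": [0.003, 0.012, 0], "spin": 0, "gripper": -1}, {"slide": [0.005, 0.02, 0], "spin": 0, "gripper": -1}, {"slide": [0.006, 0.025, 0], "spin": 0, "gripper": -1}, {"slide": [0.006, 0.025, 0], "spin": 0, "gripper": -1}]}}

```text
t: 13.32
tool_pos: [0.4565, 0.284, 0.2581]
tool_rot: [0.001, -3.141, 0.0]
contact_force: [0.1, -0.5, -2.2]
opening: 0.0141
grip_force: 117.3
```

Run:
```python
from plan import *
from station import imaging
plan((.455,.286,.14,90))
g=imaging.get_image("scene")["frame"]
s=g.astype(int);br=((s[:,:,0]-s[:,:,2])>50)&(s[:,:,0]>90);dk=s.max(2)<45
th=np.radians(15)
for L in((40,38,0),(40,-38,0),(-40,38,0),(-40,-38,0)):
    r=np.array(L)/1e3-[-.078,0,.0813];print(L,proj("scene",[.455+r[0]*np.cos(th)-r[2]*np.sin(th),.286+r[1],.205+r[0]*np.sin(th)+r[2]*np.cos(th)]).round(0))
for nm,m in(("brass",br),("dark",dk)):
    n,_,st,c=cv2.connectedComponentsWithStats(m.astype(np.uint8)[200:330,340:470]);print(nm,[(int(q[4]),(c[i]+[340,200]).round(0).tolist()) for i,q in enumerate(st) if i and q[4]>4])
```

```text
t 13.3167 grasp [0.4565 0.2839 0.2041] yaw 90.03631522261176 F [ 0.1323 -0.4657 -2.1629] op 0.014107823930782581 grip 117.33778595924377
[0.0015 0.0021 0.0641] spin 0.04
(40, 38, 0) [[415. 298.]]
(40, -38, 0) [[388. 274.]]
(-40, 38, 0) [[437. 282.]]
(-40, -38, 0) [[411. 259.]]
brass [(31, [468.0, 246.0]), (39, [419.0, 265.0]), (9, [426.0, 271.0]), (5, [400.0, 283.0])]
dark [(1685, [448.0, 224.0]), (6, [340.0, 214.0]), (72, [412.0, 260.0]), (40, [422.0, 269.0]), (159, [398.0, 274.0]), (57, [429.0, 274.0]), (10, [379.0, 300.0]), (5, [387.0, 305.0])]
```

All five are still aboard over the bowl. I'll lower the nose into the bowl and press it against the far inner wall.

{"op": "arm_command", "data": {"increments": [{"slide": [0, 0.002, 0.012], "spin": 0, "gripper": -1}, {"slide": [0, 0.002, 0.026], "spin": 0, "gripper": -1}, {"slide": [0, 0.002, 0.04], "spin": 0, "gripper": -1}, {"slide": [0, 0.002, 0.053], "spin": 0, "gripper": -1}, {"slide": [0, 0.002, 0.06], "spin": 0, "gripper": -1}, {"slide": [-0.004, 0.002, 0.064], "spin": 0, "gripper": -1}, {"slide": [-0.008, 0.002, 0.064], "spin": 0, "gripper": -1}, {"slide": [-0.01, 0.002, 0.064], "spin": 0, "gripper": -1}], "newtons": 40}}

```text
t: 14.03
tool_pos: [0.4653, 0.2856, 0.1934]
tool_rot: [-0.002, -3.133, 0.0]
contact_force: [-11.9, 0.3, -0.3]
opening: 0.0141
grip_force: 117.7
```

```bash
python3 -c "
from plan import *
plan()"
```

```text
t 14.0333 grasp [0.4649 0.2855 0.1394] yaw 89.91269924576946 F [-11.8897   0.2548  -0.2734] op 0.014093787349971625 grip 117.723069190979
```

{"op": "arm_command", "data": {"increments": [{"slide": [-0.005, 0, -0.004], "spin": 0, "gripper": -1}, {"slide": [-0.01, 0, -0.01], "spin": 0, "gripper": -1}, {"slide": [-0.015, 0, -0.017], "spin": 0, "gripper": -1}, {"slide": [-0.02, 0, -0.025], "spin": 0, "gripper": -1}, {"slide": [-0.025, 0, -0.032], "spin": 0, "gripper": -1}], "newtons": 40}}

```text
t: 14.45
tool_pos: [0.4896, 0.2869, 0.2267]
tool_rot: [0.001, -3.133, -0.004]
contact_force: [-14.3, 2.6, 0.9]
opening: 0.0143
grip_force: 111.0
```

```bash
python3 -c "
from plan import *
plan();print(status.get_obs()['wrist_torque'])"
```

```text
t 14.45 grasp [0.4891 0.2871 0.1727] yaw 90.01903397003464 F [-14.3186   2.5702   0.8629] op 0.014313949455055855 grip 111.04403257369995
[0.6671 2.1999 0.0322]
```

{"op": "arm_command", "data": {"increments": [{"slide": [-0.006, 0, -0.006], "spin": 0, "gripper": -1}, {"slide": [-0.012, 0, -0.012], "spin": 0, "gripper": -1}, {"slide": [-0.018, 0, -0.018], "spin": 0, "gripper": -1}, {"slide": [-0.024, 0, -0.023], "spin": 0, "gripper": -1}, {"slide": [-0.03, 0, -0.028], "spin": 0, "gripper": -1}, {"slide": [-0.036, 0, -0.032], "spin": 0, "gripper": -1}, {"slide": [-0.042, 0, -0.036], "spin": 0, "gripper": -1}, {"slide": [-0.048, 0, -0.04], "spin": 0, "gripper": -1}], "newtons": 40}}

```text
t: 15.12
tool_pos: [0.5405, 0.2855, 0.2664]
tool_rot: [-0.0, -3.141, 0.0]
contact_force: [0.1, 0.1, -3.3]
opening: 0.0143
grip_force: 109.9
```

```bash
cat > see.py <<'E'
from plan import *
from station import imaging
def see(c0,r0,c1,r1,cam="scene"):
    s=imaging.get_image(cam)["frame"].astype(int);br=((s[:,:,0]-s[:,:,2])>50)&(s[:,:,0]>90);dk=s.max(2)<45
    for nm,m in(("brass",br),("dark",dk)):
        n,_,st,c=cv2.connectedComponentsWithStats(m.astype(np.uint8)[r0:r1,c0:c1]);print(cam,nm,[(int(q[4]),(c[i]+[c0,r0]).round(0).tolist()) for i,q in enumerate(st) if i and q[4]>6])
E
python3 -c "
from see import *
plan();print(status.get_obs()['wrist_torque']);see(360,200,470,340)"
```

```text
t 15.1167 grasp [0.5405 0.2855 0.2124] yaw 89.98407614195294 F [ 0.0593  0.0977 -3.3203] op 0.014292069003831927 grip 109.93993520736694
[0.0171 0.1095 0.0006]
scene brass [(7, [449.0, 203.0]), (33, [468.0, 246.0]), (12, [394.0, 283.0]), (16, [395.0, 288.0]), (12, [402.0, 291.0])]
scene dark [(30, [422.0, 208.0]), (42, [426.0, 203.0]), (24, [458.0, 202.0]), (16, [466.0, 204.0]), (1944, [425.0, 242.0]), (7, [441.0, 218.0]), (15, [454.0, 253.0]), (68, [391.0, 278.0]), (55, [399.0, 287.0]), (159, [375.0, 296.0]), (69, [407.0, 294.0])]
```

Run:
```python
from knobs import *
print("rim far",proj("scene",[.533+.08,.286,.1]),"inside floor far",proj("scene",[.533+.05,.286,.067]),"base far",proj("scene",[.605,.286,0]))
for d in(15,0,-10,-20,-30):
    th=np.radians(d);o=[]
    for L in((40,38,0),(40,-38,0),(-40,38,32),(-40,-38,32),(26,-38,32)):
        r=np.array(L)/1e3-[-.078,0,.0813];o.append(proj("scene",[.5405+r[0]*np.cos(th)-r[2]*np.sin(th),.2855+r[1],.2124+r[0]*np.sin(th)+r[2]*np.cos(th)])[0].round(0).tolist())
    print(d,o)
blobs(358,246,442,322,"b")
```

```text
rim far [[389.9848 304.9529]] inside floor far [[397.311  303.9525]] base far [[386.8704 323.0781]]
15 [[386.0, 321.0], [359.0, 295.0], [416.0, 294.0], [389.0, 269.0], [368.0, 283.0]]
0 [[390.0, 324.0], [364.0, 298.0], [419.0, 293.0], [392.0, 269.0], [370.0, 287.0]]
-10 [[394.0, 323.0], [368.0, 298.0], [421.0, 292.0], [394.0, 268.0], [373.0, 288.0]]
-20 [[399.0, 321.0], [374.0, 297.0], [424.0, 290.0], [397.0, 267.0], [376.0, 288.0]]
-30 [[405.0, 317.0], [380.0, 294.0], [427.0, 288.0], [400.0, 264.0], [380.0, 287.0]]
246 44445644444444444444444444444444444444445566555566665###########3###################
248 44444444444444444444444444444444444444444444566555665##########21###################
250 444444444444444444444444444444444444444444444435556563#######################1222443
252 44444444444444444444444444444444444444444444444456565##236###################5666665
254 44444444444444444444444444444444444444444444444444661#132####################5643###
256 4444444444444444444444444444444444444444445556777767##33###########################3
258 4444444444444444444444444444444444444566
[... 2103 characters left out ...]
56555555663455565555555554444444445544444432333333333333333333333332333333322
308 556655556655655556434555555555554444444444444443333333333333333333333333333333332222
310 555655665555666556664135555555555544443344443223333333333333333333333333333333322223
312 6666556666555555555563##455555555544433444322333333333333333333333333333333332223655
314 555555556555555566555641114555555555434422465333223333333333333333233333333324664555
316 655655556655566555555563112245555555543222222234664333223222233333333333566653424555
318 555555555555566666655556422222455554444444332233323234556566556666665543334443345555
320 555555555555556556655555664222223222233444444443333333333333333333334444444333455555
```

The nose slid up over the rim without tipping. All five knobs are still in the pan, which is still nose-up (three at its rear, two at its front), and none are lost. I'll go back over the bowl and let the scoop swing nose-down in the grip by easing the grip through the opening.

{"op": "arm_command", "data": {"increments": [{"slide": [0.003, 0, 0], "spin": 0, "gripper": -1}, {"slide": [0.01, 0, 0], "spin": 0, "gripper": -1}, {"slide": [0.022, 0, 0], "spin": 0, "gripper": -1}, {"slide": [0.036, 0, 0], "spin": 0, "gripper": -1}, {"slide": [0.05, 0, 0], "spin": 0, "gripper": -1}, {"slide": [0.062, 0, 0.006], "spin": 0, "gripper": -1}, {"slide": [0.069, 0, 0.014], "spin": 0, "gripper": -1}, {"slide": [0.072, 0, 0.022], "spin": 0, "gripper": -1}], "newtons": 20}}

```text
t: 15.88
tool_pos: [0.4663, 0.2857, 0.2434]
tool_rot: [0.001, -3.141, 0.0]
contact_force: [0.7, -0.7, -3.1]
opening: 0.014
grip_force: 109.9
```

{"op": "arm_command", "data": {"increments": [{"slide": [0, 0, 0], "spin": 0, "gripper": -0.68}, {"slide": [0, 0, 0], "spin": 0, "gripper": -0.68}, {"slide": [0, 0, 0], "spin": 0, "gripper": -0.68}], "newtons": 20}}

```text
t: 16.13
tool_pos: [0.4682, 0.2856, 0.2442]
tool_rot: [0.0, 3.141, -0.0]
contact_force: [-0.3, 0.2, -2.5]
opening: 0.0139
grip_force: 109.9
```

```bash
python3 -c "
from see import *
plan();see(360,230,470,330)"
```

```text
t 16.1333 grasp [0.4682 0.2856 0.1902] yaw 89.98412905998484 F [-0.3282  0.2196 -2.5113] op 0.013914247209954255 grip 109.89877939224243
scene brass [(9, [415.0, 270.0]), (11, [412.0, 277.0]), (10, [422.0, 277.0])]
scene dark [(818, [446.0, 244.0]), (64, [413.0, 265.0]), (69, [416.0, 275.0]), (149, [397.0, 282.0]), (73, [428.0, 278.0]), (11, [379.0, 300.0])]
```

{"op": "arm_command", "data": {"increments": [{"slide": [0, 0, 0], "spin": 0, "gripper": -0.66}, {"slide": [0, 0, 0], "spin": 0, "gripper": -0.66}]}}

```text
t: 16.35
tool_pos: [0.4684, 0.2857, 0.2447]
tool_rot: [0.001, 3.141, 0.001]
contact_force: [0.1, -0.6, -2.1]
opening: 0.015
grip_force: 71.2
```

{"op": "arm_command", "data": {"increments": [{"slide": [0, 0, 0], "spin": 0, "gripper": -0.645}, {"slide": [0, 0, 0], "spin": 0, "gripper": -0.645}]}}

```text
t: 16.52
tool_pos: [0.4681, 0.2856, 0.2445]
tool_rot: [0.0, 3.141, 0.0]
contact_force: [-0.7, 0.1, -2.0]
opening: 0.0151
grip_force: 40.6
```

{"op": "arm_command", "data": {"increments": [{"slide": [0, 0, 0], "spin": 0, "gripper": -0.637}, {"slide": [0, 0, 0], "spin": 0, "gripper": -0.637}, {"slide": [0, 0, 0], "spin": 0, "gripper": -0.637}]}}

```text
t: 16.77
tool_pos: [0.4679, 0.2856, 0.2443]
tool_rot: [-0.0, -3.142, -0.0]
contact_force: [0.1, -0.0, -1.8]
opening: 0.0156
grip_force: 24.2
```

```bash
python3 -c "
from see import *
plan();see(360,230,470,330)"
```

```text
t 16.7667 grasp [0.4679 0.2856 0.1903] yaw 89.99289858804563 F [ 0.0539 -0.0308 -1.7908] op 0.015624498633171408 grip 24.172861576080322
scene brass [(9, [415.0, 270.0]), (11, [412.0, 277.0]), (9, [422.0, 277.0])]
scene dark [(818, [446.0, 243.0]), (59, [413.0, 265.0]), (66, [417.0, 275.0]), (152, [397.0, 282.0]), (71, [428.0, 278.0]), (12, [379.0, 300.0])]
```

{"op": "arm_command", "data": {"increments": [{"slide": [0, 0, 0], "spin": 0, "gripper": -0.633}, {"slide": [0, 0, 0], "spin": 0, "gripper": -0.633}]}}

```text
t: 16.98
tool_pos: [0.4678, 0.2856, 0.2443]
tool_rot: [0.0, 3.142, -0.0]
contact_force: [0.1, -0.1, -2.5]
opening: 0.0156
grip_force: 15.9
```

```bash
python3 -c "
from see import *
plan();see(360,230,470,330)"
```

```text
t 16.9833 grasp [0.4678 0.2856 0.1903] yaw 89.99202225119481 F [ 0.0825 -0.1304 -2.4742] op 0.015560080926159058 grip 15.872394740581512
scene brass [(9, [415.0, 270.0]), (12, [412.0, 277.0]), (9, [422.0, 277.0])]
scene dark [(819, [446.0, 244.0]), (59, [413.0, 265.0]), (66, [417.0, 275.0]), (151, [398.0, 282.0]), (70, [428.0, 278.0]), (8, [379.0, 300.0])]
```

{"op": "arm_command", "data": {"increments": [{"slide": [0, 0, 0], "spin": 0, "gripper": -0.63}, {"slide": [0, 0, 0], "spin": 0, "gripper": -0.63}]}}

```text
t: 17.2
tool_pos: [0.4679, 0.2856, 0.2443]
tool_rot: [0.0, 3.141, 0.0]
contact_force: [0.3, 0.4, -2.7]
opening: 0.0157
grip_force: 9.7
```

```bash
python3 -c "
from see import *
plan();see(360,230,470,330)"
```

```text
t 17.2 grasp [0.4679 0.2856 0.1903] yaw 89.9931457646298 F [ 0.3434  0.4212 -2.6931] op 0.015668501736150576 grip 9.685688763856888
scene brass [(7, [416.0, 269.0]), (11, [413.0, 277.0]), (8, [423.0, 277.0])]
scene dark [(819, [446.0, 244.0]), (61, [414.0, 265.0]), (68, [418.0, 275.0]), (76, [429.0, 278.0]), (150, [398.0, 283.0]), (11, [379.0, 300.0])]
```

{"op": "arm_command", "data": {"increments": [{"slide": [0, 0, 0], "spin": 0, "gripper": -0.629}, {"slide": [0, 0, 0], "spin": 0, "gripper": -0.629}, {"slide": [0, 0, 0], "spin": 0, "gripper": -0.629}]}}

```text
t: 17.5
tool_pos: [0.4678, 0.2856, 0.2442]
tool_rot: [-0.0, -3.141, 0.0]
contact_force: [-0.8, 0.7, -2.8]
opening: 0.0158
grip_force: 8.2
```

```bash
python3 -c "
from see import *
plan();see(360,230,470,330)"
```

```text
t 17.5 grasp [0.4678 0.2856 0.1902] yaw 89.99282903678854 F [-0.7815  0.6594 -2.8165] op 0.015779158267003005 grip 8.232211321592331
scene brass [(11, [421.0, 269.0]), (10, [430.0, 275.0]), (17, [403.0, 281.0])]
scene dark [(783, [447.0, 243.0]), (64, [416.0, 266.0]), (8, [440.0, 269.0]), (65, [425.0, 274.0]), (58, [435.0, 278.0]), (53, [399.0, 285.0]), (69, [410.0, 285.0]), (10, [379.0, 300.0])]
```

It's swinging slowly now; I'll hold this setting.

{"op": "arm_command", "data": {"increments": [{"slide": [0, 0, 0], "spin": 0, "gripper": -0.629}, {"slide": [0, 0, 0], "spin": 0, "gripper": -0.629}, {"slide": [0, 0, 0], "spin": 0, "gripper": -0.629}]}}

```text
t: 17.8
tool_pos: [0.4679, 0.2857, 0.2444]
tool_rot: [0.0, 3.141, 0.0]
contact_force: [-0.2, -0.1, -2.0]
opening: 0.016
grip_force: 8.4
```

```bash
python3 -c "
from see import *
plan();see(360,230,470,330)"
```

```text
t 17.8 grasp [0.4679 0.2857 0.1904] yaw 89.994407198584 F [-0.2107 -0.0529 -1.9636] op 0.016002768959955237 grip 8.363083899021149
scene brass [(28, [400.0, 288.0]), (11, [406.0, 295.0]), (12, [392.0, 298.0])]
scene dark [(780, [447.0, 243.0]), (7, [441.0, 270.0]), (106, [396.0, 290.0]), (60, [427.0, 287.0]), (112, [408.0, 297.0]), (12, [379.0, 301.0])]
```

{"op": "arm_command", "data": {"increments": [{"slide": [0, 0, 0], "spin": 0, "gripper": -0.629}, {"slide": [0, 0, 0], "spin": 0, "gripper": -0.629}, {"slide": [0, 0, 0], "spin": 0, "gripper": -0.629}, {"slide": [0, 0, 0], "spin": 0, "gripper": -0.629}]}}

```text
t: 18.18
tool_pos: [0.4679, 0.2856, 0.2443]
tool_rot: [0.0, 3.141, 0.0]
contact_force: [0.5, 0.6, -1.8]
opening: 0.0163
grip_force: 8.4
```

```bash
python3 -c "
from see import *
plan();see(360,230,470,330)
for p in((.533,.286),(.58,.286),(.533,.32),(.533,.25),(.49,.286)):print(p,proj('scene',[*p,.067]))"
```

```text
t 18.1833 grasp [0.4679 0.2856 0.1903] yaw 89.99309384798605 F [ 0.4735  0.5572 -1.8312] op 0.016349489247144973 grip 8.37376669049263
scene brass [(27, [401.0, 287.0]), (13, [392.0, 297.0]), (8, [400.0, 308.0])]
scene dark [(783, [447.0, 243.0]), (7, [441.0, 270.0]), (103, [395.0, 290.0]), (59, [427.0, 287.0]), (131, [406.0, 302.0]), (12, [379.0, 300.0])]
(0.533, 0.286) [[412.2223 291.041 ]]
(0.58, 0.286) [[398.2218 303.1638]]
(0.533, 0.32) [[423.4757 301.1592]]
(0.533, 0.25) [[400.6447 280.6313]]
(0.49, 0.286) [[424.6032 280.3206]]
```

{"op": "arm_command", "data": {"increments": [{"slide": [0, 0, 0], "spin": 0, "gripper": -0.66}, {"slide": [0, 0, 0], "spin": 0, "gripper": -0.66}, {"slide": [0.0, 0, -0.015], "spin": 0, "gripper": -0.66}, {"slide": [0, 0, -0.035], "spin": 0, "gripper": -0.66}, {"slide": [0, 0, -0.06], "spin": 0, "gripper": -0.66}, {"slide": [0, 0, -0.085], "spin": 0, "gripper": -0.66}, {"slide": [0, 0, -0.1], "spin": 0, "gripper": -0.66}, {"slide": [0, 0, -0.1], "spin": 0, "gripper": -0.66}], "newtons": 80}}

```text
t: 18.9
tool_pos: [0.4692, 0.2862, 0.3493]
tool_rot: [0.0, 3.134, 0.005]
contact_force: [0.7, 0.2, -1.5]
opening: 0.0152
grip_force: 41.4
```

```bash
python3 -c "
from see import *
plan((.468,0.0,.29,90));see(360,230,470,330);see(165,170,245,255,'top')
for p in((.533,.286),(.58,.286)):print(p,proj('top',[*p,.067]))"
```

```text
t 18.9 grasp [0.4696 0.2864 0.2953] yaw 89.99531718257826 F [ 0.7334  0.1851 -1.4841] op 0.015214493300908306 grip 41.433266401290894
[ 0.0012 -0.2863  0.0043] spin -0.0
scene brass [(33, [468.0, 246.0]), (11, [430.0, 269.0]), (11, [409.0, 292.0]), (10, [392.0, 298.0]), (8, [400.0, 308.0])]
scene dark [(79, [444.0, 233.0]), (10, [450.0, 243.0]), (68, [434.0, 265.0]), (59, [407.0, 287.0]), (59, [394.0, 294.0]), (133, [406.0, 302.0]), (15, [379.0, 301.0])]
top brass []
top dark [(58, [205.0, 200.0]), (43, [217.0, 201.0]), (67, [180.0, 211.0]), (45, [214.0, 214.0]), (408, [173.0, 232.0]), (25, [189.0, 223.0]), (23, [216.0, 242.0])]
(0.533, 0.286) [[208.0348 213.1613]]
(0.58, 0.286) [[208.7809 195.3434]]
```

At least four knobs are in the bowl (scene (407,287), (394,294) and (406,302), which is a pair). Now I'll take the scoop back to its original free spot.

{"op": "arm_command", "data": {"increments": [{"slide": [-0.003, -0.02, 0], "spin": 0, "gripper": -0.66}, {"slide": [-0.007, -0.055, 0], "spin": 0, "gripper": -0.66}, {"slide": [-0.011, -0.095, 0], "spin": 0, "gripper": -0.66}, {"slide": [-0.015, -0.135, 0], "spin": 0, "gripper": -0.66}, {"slide": [-0.02, -0.175, 0], "spin": 0, "gripper": -0.66}, {"slide": [-0.025, -0.215, 0], "spin": 0, "gripper": -0.66}, {"slide": [-0.03, -0.255, 0], "spin": 0, "gripper": -0.66}, {"slide": [-0.035, -0.295, 0], "spin": 0, "gripper": -0.66}]}}

```text
t: 19.67
tool_pos: [0.5019, -0.0112, 0.3416]
tool_rot: [-0.0, -3.138, -0.001]
contact_force: [0.2, -0.1, -1.4]
opening: 0.0153
grip_force: 41.6
```

{"op": "arm_command", "data": {"increments": [{"slide": [-0.005, -0.04, 0], "spin": 0, "gripper": -0.66}, {"slide": [-0.01, -0.08, 0], "spin": 0, "gripper": -0.66}, {"slide": [-0.015, -0.12, 0], "spin": 0, "gripper": -0.66}, {"slide": [-0.02, -0.16, 0], "spin": 0, "gripper": -0.66}, {"slide": [-0.025, -0.2, 0], "spin": 0, "gripper": -0.66}, {"slide": [-0.03, -0.24, 0], "spin": 0, "gripper": -0.66}, {"slide": [-0.035, -0.28, 0], "spin": 0, "gripper": -0.66}, {"slide": [-0.04, -0.315, 0], "spin": 0, "gripper": -0.66}]}}

```text
t: 20.33
tool_pos: [0.5419, -0.3266, 0.3409]
tool_rot: [-0.002, -3.138, -0.004]
contact_force: [0.3, 0.3, -1.1]
opening: 0.0155
grip_force: 41.6
```

Run:
```python
from see import *
plan((.55,-.397,.29,90),(.55,-.397,.15,90))
see(365,240,450,330);see(165,170,245,255,'top')
for d in(-60,-50,-40,-30,-20):
    th=np.radians(d);n=np.array([.118,-.081]);print(d,"nose rel",(n[0]*np.cos(th)-n[1]*np.sin(th)).round(3),(n[0]*np.sin(th)+n[1]*np.cos(th)).round(3))
```

```text
t 20.3333 grasp [ 0.5417 -0.3265  0.2869] yaw 89.92575876879127 F [ 0.2703  0.3363 -1.0847] op 0.015489047202767258 grip 41.64786636829376
[-0.0082 -0.0704 -0.0032] spin -0.07
[-0.0087 -0.0707  0.1368] spin -0.07
scene brass [(11, [409.0, 292.0]), (10, [392.0, 298.0]), (8, [400.0, 308.0])]
scene dark [(195, [406.0, 297.0]), (61, [394.0, 294.0]), (21, [380.0, 303.0])]
top brass [(12, [208.0, 212.0])]
top dark [(91, [206.0, 202.0]), (43, [217.0, 201.0]), (41, [214.0, 214.0]), (22, [216.0, 242.0])]
-60 nose rel -0.011 -0.143
-50 nose rel 0.014 -0.142
-40 nose rel 0.038 -0.138
-30 nose rel 0.062 -0.129
-20 nose rel 0.083 -0.116
```

Four knobs are in the bowl. Next I'll lower the scoop.

{"op": "arm_command", "data": {"increments": [{"slide": [-0.004, -0.03, 0.02], "spin": 0, "gripper": -0.66}, {"slide": [-0.008, -0.055, 0.05], "spin": 0, "gripper": -0.66}, {"slide": [-0.008, -0.07, 0.08], "spin": 0, "gripper": -0.66}, {"slide": [-0.008, -0.07, 0.105], "spin": 0, "gripper": -0.66}, {"slide": [-0.008, -0.07, 0.12], "spin": 0, "gripper": -0.66}, {"slide": [-0.008, -0.07, 0.13], "spin": 0, "gripper": -0.66}, {"slide": [-0.008, -0.07, 0.137], "spin": 0, "gripper": -0.66}, {"slide": [-0.008, -0.07, 0.137], "spin": 0, "gripper": -0.66}]}}

```text
t: 21.1
tool_pos: [0.5506, -0.3932, 0.2059]
tool_rot: [0.001, -3.14, -0.002]
contact_force: [-0.3, 0.1, -2.0]
opening: 0.0153
grip_force: 41.9
```

{"op": "arm_command", "data": {"increments": [{"slide": [0, 0, 0.005], "spin": 0, "gripper": -0.66}, {"slide": [0, 0, 0.01], "spin": 0, "gripper": -0.66}, {"slide": [0, 0, 0.014], "spin": 0, "gripper": -0.66}]}}

```text
t: 21.35
tool_pos: [0.5514, -0.3946, 0.1946]
tool_rot: [-0.0, 3.14, -0.003]
contact_force: [-0.9, -0.1, -1.7]
opening: 0.0153
grip_force: 42.0
```

{"op": "arm_command", "data": {"increments": [{"slide": [0, 0, 0.004], "spin": 0, "gripper": -0.66}, {"slide": [0, 0, 0.008], "spin": 0, "gripper": -0.66}, {"slide": [0, 0, 0.012], "spin": 0, "gripper": -0.66}]}}

```text
t: 21.6
tool_pos: [0.5508, -0.3944, 0.1811]
tool_rot: [0.0, 3.141, -0.0]
contact_force: [-1.1, 0.1, -2.5]
opening: 0.0153
grip_force: 42.0
```

Run:
```python
from see import *
plan()
g=imaging.get_image("scene")["frame"];G=np.array([.551,-.395,.129])
for d in(-40,-30,-20,-10):
    th=np.radians(d);o=[]
    for L in((40,38,0),(40,-38,0),(-40,38,32),(-96,8,116)):
        r=np.array(L)/1e3-[-.078,0,.0813];o.append((proj("scene",[G[0]+r[0]*np.cos(th)-r[2]*np.sin(th),G[1]+r[1],G[2]+r[0]*np.sin(th)+r[2]*np.cos(th)])[0]).round(0).tolist())
    print(d,o)
s=g[105:165,195:265].astype(int).mean(2)
for i in range(0,60,2):print(105+i,"".join(str(min(9,int(v//20))) for v in s[i]))
```

```text
t 21.6 grasp [ 0.5509 -0.3944  0.1271] yaw 89.99441788827662 F [-1.1473  0.0992 -2.5375] op 0.015320465819862393 grip 41.97126924991608
-40 [[233.0, 169.0], [219.0, 155.0], [242.0, 144.0], [228.0, 114.0]]
-30 [[226.0, 171.0], [212.0, 157.0], [239.0, 146.0], [230.0, 113.0]]
-20 [[220.0, 171.0], [205.0, 157.0], [236.0, 147.0], [232.0, 112.0]]
-10 [[213.0, 171.0], [199.0, 156.0], [233.0, 147.0], [234.0, 111.0]]
105 7777555555555555555553000010001110000112333777777777777777777777777777
107 7777777755555555555555300001000110000001233347777777777777777777777777
109 7777777777555555555555520001001010000000113334202777777777777777777777
111 7777777777755555555555554640000011101100111343321087777777777777777777
113 7777777777775555555555555541000011111012011123210277777777777777777767
115 7777777777777775555555555554122001110000000001004777777777777777777777
117 7777777777777777555555555555540000011000000010047777777777777777777777
119 7777777777777777775555555555551000100000000010677777777777777777777777
121 7777777777777777777555555555552001220100002887777777777777777777777777
123 777777777
[... 861 characters left out ...]
7777777766666667777667777
147 7777777777755544455544556666666666666664465546777777667776666677777677
149 7777777777777754554455666666666666676446555555467666666666667776666666
151 7777777777777777544566666666666667444555455554456776776777776667777666
153 7777777777777777566666666666666664455555554445766666777777777777777666
155 7776777667777756666666666666676445545555544566766666667777777777777777
157 7777777677777777666666666667444655555554456666666666666777777777777777
159 7777777766677767775666666664455445555445666666666666667777777777777777
161 7767777777777777777756666655554555544566666666666667777777777777777777
163 7777777777777777777777666666555554456666666666677777777777777777777777
```

The scoop hangs about 28° nose-down with its nose almost on the bench. I'll lower and draw back along the arc to flatten it.

{"op": "arm_command", "data": {"increments": [{"slide": [0.006, 0, 0.008], "spin": 0, "gripper": -0.65}, {"slide": [0.013, 0, 0.015], "spin": 0, "gripper": -0.65}, {"slide": [0.02, 0, 0.021], "spin": 0, "gripper": -0.65}, {"slide": [0.027, 0, 0.027], "spin": 0, "gripper": -0.65}, {"slide": [0.035, 0, 0.033], "spin": 0, "gripper": -0.65}, {"slide": [0.043, 0, 0.038], "spin": 0, "gripper": -0.65}, {"slide": [0.051, 0, 0.043], "spin": 0, "gripper": -0.65}, {"slide": [0.056, 0, 0.046], "spin": 0, "gripper": -0.65}]}}

```text
t: 22.32
tool_pos: [0.494, -0.3945, 0.1348]
tool_rot: [0.001, 3.141, -0.0]
contact_force: [1.9, 0.1, 0.6]
opening: 0.0153
grip_force: 37.5
```

```bash
python3 -c "
from plan import *
plan();print(status.get_obs()['wrist_torque'])"
```

```text
t 22.3167 grasp [ 0.494  -0.3945  0.0808] yaw 89.95943718532654 F [1.8507 0.1098 0.6289] op 0.01532659690326006 grip 37.46699273586273
[-0.0639 -0.6773  0.0086]
```

{"op": "arm_command", "data": {"increments": [{"slide": [0.001, 0, 0.001], "spin": 0, "gripper": -0.635}, {"slide": [0.001, 0, 0.001], "spin": 0, "gripper": -0.625}, {"slide": [0.001, 0, 0.001], "spin": 0, "gripper": -0.58}, {"slide": [0.001, 0, 0.001], "spin": 0, "gripper": -0.4}, {"slide": [0.001, 0, 0.001], "spin": 0, "gripper": 0}, {"slide": [0.001, 0, 0.001], "spin": 0, "gripper": 0.6}, {"slide": [0.001, 0, 0.001], "spin": 0, "gripper": 1}, {"slide": [0.001, 0, 0.001], "spin": 0, "gripper": 1}]}}

```text
t: 22.98
tool_pos: [0.4938, -0.3943, 0.1341]
tool_rot: [0.0, -3.141, -0.0]
contact_force: [0.2, -0.2, -0.6]
opening: 0.0726
grip_force: 0.0
```

{"op": "arm_command", "data": {"increments": [{"slide": [0, 0, 0], "spin": 0, "gripper": 1}, {"slide": [0, 0, -0.02], "spin": 0, "gripper": 1}, {"slide": [0, 0, -0.055], "spin": 0, "gripper": 1}, {"slide": [0, 0, -0.09], "spin": 0, "gripper": 1}, {"slide": [0, 0, -0.125], "spin": 0, "gripper": 1}, {"slide": [0, 0, -0.15], "spin": 0, "gripper": 1}, {"slide": [0, 0, -0.16], "spin": 0, "gripper": 1}, {"slide": [0, 0, -0.16], "spin": 0, "gripper": 1}]}}

```text
t: 23.65
tool_pos: [0.4947, -0.3953, 0.2982]
tool_rot: [0.0, 3.137, -0.007]
contact_force: [0.3, 0.1, -0.0]
opening: 0.0855
grip_force: 0.0
```

Run:
```python
from see import *
plan()
g=imaging.get_image("scene")["frame"];o=[]
for L in((40,38,0),(40,-38,0),(-40,38,32),(-40,-38,32),(-96,8,116),(-96,-8,116)):
    o.append(proj("scene",[.572+L[0]/1e3,-.3945+L[1]/1e3,L[2]/1e3])[0].round(0).tolist())
print(o)
s=g[100:170,200:270].astype(int).mean(2)
for i in range(0,70,2):print(100+i,"".join(str(min(9,int(v//20))) for v in s[i]))
```

```text
t 23.65 grasp [ 0.4949 -0.3955  0.2442] yaw 89.99473960935484 F [ 0.2797  0.0801 -0.0298] op 0.08547990628441117 grip 0.0
[[227.0, 171.0], [212.0, 157.0], [248.0, 150.0], [233.0, 137.0], [255.0, 115.0], [251.0, 112.0]]
100 7777777777777777777777777775577777777777777777777777777777777777777777
102 7667777777777777776777777777777777777777767777777777777777777777777777
104 7777777767777777777766777767777777777777777777777777777777777777777777
106 7776766777767777766767777777777777777777677777777777777777777777777777
108 7777777777777677777767777777777776777777777777777777777777777777777777
110 7777777777777677777677777777777777777777777777777777777777777677777777
112 7777767777776667777677776777777777777677777777777777735577777777777777
114 7777777777777777777677777777777777777777777676777775000100057777777777
116 7776767777766777777777667777777777777777755555557751000000005777777777
118 7777777777777776777777777777777777777677555555555400000000067776677777
120 6677777777777777767767777777777777777777555555554000000000687777767777
122 7777777777777777777777777777777777767777555555540001
[... 1043 characters left out ...]
3564567777777777777777777
152 7777777777777667765566666666666666666664455665444466677777777777777777
154 7767777777776756666666666666666666664445644455555466667777777777777777
156 7666777777777776666666666666666644565544455555544456677777777777777777
158 7776666677777767766666666666744556444445555444556777777777777777777777
160 7677777677667776777566666666645444555554445566777777777777777777777777
162 6677777777777777777776666666675455544444566777777777777777777777777777
164 7776677777777777777777766666667444455667777777777777777777777777777777
166 7777777777777777777777777766666646677777777777777777777777777777777777
168 2777767776777677766777777775656777777777777776677777777777777777777777
```

The scoop stands flat, released, at about (0.572, −0.395): its corners match the flat prediction within 2–3 px and the grip force is 0. Next, the paddle with shut fingers.

```bash
python3 -c "
from plan import *
plan((.5405,.0087,.16,107.2))"
```

```text
t 23.7 grasp [ 0.494  -0.3947  0.241 ] yaw 89.99216482424983 F [-0.8604 -0.2653 -1.0857] op 0.08523588343619806 grip 0.0
[-0.0464  0.4034  0.0805] spin -17.21
```

{"op": "arm_command", "data": {"increments": [{"slide": [-0.005, 0.03, 0], "spin": 0, "gripper": 1}, {"slide": [-0.01, 0.07, 0], "spin": -3, "gripper": 0.5}, {"slide": [-0.015, 0.11, 0], "spin": -7, "gripper": 0}, {"slide": [-0.02, 0.15, 0], "spin": -11, "gripper": -1}, {"slide": [-0.025, 0.19, 0], "spin": -15, "gripper": -1}, {"slide": [-0.03, 0.23, 0], "spin": -17.2, "gripper": -1}, {"slide": [-0.035, 0.27, 0], "spin": -17.2, "gripper": -1}, {"slide": [-0.04, 0.31, 0], "spin": -17.2, "gripper": -1}], "newtons": 40}}

```text
t: 24.37
tool_pos: [0.5324, -0.0822, 0.2904]
tool_rot: [0.468, -3.101, -0.004]
contact_force: [0.2, -0.4, -0.3]
opening: 0.0005
grip_force: 0.0
```

```bash
python3 -c "
from plan import *
plan((.5405,.0087,.2,107.2),(.5405,.0087,.115,107.2))"
```

```text
t 24.3667 grasp [ 0.5322 -0.0821  0.2364] yaw 107.17365620943791 F [ 0.2164 -0.3944 -0.3058] op 0.000508573449452216 grip 0.0
[-0.0347  0.0843  0.0365] spin -0.03
[-0.0351  0.0841  0.1215] spin -0.03
```

{"op": "arm_command", "data": {"increments": [{"slide": [-0.012, 0.03, 0], "spin": 0, "gripper": -1}, {"slide": [-0.024, 0.06, 0.01], "spin": 0, "gripper": -1}, {"slide": [-0.035, 0.08, 0.03], "spin": 0, "gripper": -1}, {"slide": [-0.035, 0.084, 0.06], "spin": 0, "gripper": -1}, {"slide": [-0.035, 0.084, 0.09], "spin": 0, "gripper": -1}, {"slide": [-0.035, 0.084, 0.11], "spin": 0, "gripper": -1}, {"slide": [-0.035, 0.084, 0.12], "spin": 0, "gripper": -1}, {"slide": [-0.035, 0.084, 0.12], "spin": 0, "gripper": -1}]}}

```text
t: 25.03
tool_pos: [0.5392, 0.0066, 0.1685]
tool_rot: [0.468, -3.097, -0.004]
contact_force: [-0.9, 0.4, -0.1]
opening: -0.0001
grip_force: 0.0
```

{"op": "arm_command", "data": {"increments": [{"slide": [0, 0, 0.003], "spin": 0, "gripper": -1}, {"slide": [0, 0, 0.006], "spin": 0, "gripper": -1}, {"slide": [0, 0, 0.008], "spin": 0, "gripper": -1}, {"slide": [0, 0, 0.008], "spin": 0, "gripper": -1}]}}

```text
t: 25.37
tool_pos: [0.5429, 0.006, 0.1671]
tool_rot: [-0.469, 3.105, -0.001]
contact_force: [0.6, -0.5, 0.0]
opening: -0.0
grip_force: 0.0
```

```bash
python3 -c "
from plan import *
plan()"
```

```text
t 25.3667 grasp [0.543  0.006  0.1131] yaw 107.17543963156395 F [ 0.5906 -0.5063  0.0166] op -3.732784322838524e-05 grip 0.0
```

{"op": "arm_command", "data": {"increments": [{"slide": [0, 0, 0.003], "spin": 0, "gripper": -1}, {"slide": [0, 0, 0.005], "spin": 0, "gripper": -1}, {"slide": [0, 0, 0.006], "spin": 0, "gripper": -1}, {"slide": [0, 0, 0.006], "spin": 0, "gripper": -1}, {"slide": [0, 0, 0.006], "spin": 0, "gripper": -1}, {"slide": [0, 0, 0.006], "spin": 0, "gripper": -1}]}}

```text
t: 25.87
tool_pos: [0.5425, 0.0062, 0.1603]
tool_rot: [-0.47, 3.106, -0.0]
contact_force: [-0.5, -0.2, -0.8]
opening: -0.0001
grip_force: 0.0
```

{"op": "arm_command", "data": {"increments": [{"slide": [0, 0, 0.002], "spin": 0, "gripper": -1}, {"slide": [0, 0, 0.003], "spin": 0, "gripper": -1}, {"slide": [0, 0, 0.003], "spin": 0, "gripper": -1}, {"slide": [0, 0, 0.003], "spin": 0, "gripper": -1}]}}

```text
t: 26.2
tool_pos: [0.5423, 0.0062, 0.157]
tool_rot: [0.47, -3.106, -0.0]
contact_force: [0.5, 1.3, -0.2]
opening: 0.0002
grip_force: 0.0
```

{"op": "arm_command", "data": {"increments": [{"slide": [0, 0, 0.002], "spin": 0, "gripper": -1}, {"slide": [0, 0, 0.003], "spin": 0, "gripper": -1}, {"slide": [0, 0, 0.003], "spin": 0, "gripper": -1}, {"slide": [0, 0, 0.003], "spin": 0, "gripper": -1}]}}

```text
t: 26.53
tool_pos: [0.5427, 0.0062, 0.1548]
tool_rot: [-0.47, 3.106, -0.0]
contact_force: [0.0, 0.2, 3.6]
opening: -0.0003
grip_force: 1.3
```

{"op": "arm_command", "data": {"increments": [{"slide": [0, 0, 0.002], "spin": 0, "gripper": -1}, {"slide": [0, 0, 0.003], "spin": 0, "gripper": -1}, {"slide": [0, 0, 0.003], "spin": 0, "gripper": -1}, {"slide": [0, 0, 0.003], "spin": 0, "gripper": -1}]}}

```text
t: 26.87
tool_pos: [0.5426, 0.0061, 0.1515]
tool_rot: [-0.47, 3.106, -0.001]
contact_force: [-2.2, -0.4, 4.6]
opening: -0.0001
grip_force: 2.0
```

{"op": "arm_command", "data": {"increments": [{"slide": [0, 0, 0.002], "spin": 0, "gripper": -1}, {"slide": [0, 0, 0.004], "spin": 0, "gripper": -1}, {"slide": [0, 0, 0.006], "spin": 0, "gripper": -1}, {"slide": [0, 0, 0.006], "spin": 0, "gripper": -1}, {"slide": [0, 0, 0.006], "spin": 0, "gripper": -1}, {"slide": [0, 0, 0.006], "spin": 0, "gripper": -1}]}}

```text
t: 27.37
tool_pos: [0.5426, 0.0061, 0.1459]
tool_rot: [-0.47, 3.106, -0.0]
contact_force: [-2.5, -1.0, 7.2]
opening: -0.0002
grip_force: 3.1
```

Run:
```python
from see import *
F=[];Z=[]
for k in range(3):
    imaging.get_image("scene");o=status.get_obs();F.append(o["contact_force"]);Z.append(o["tool_pos"])
print(np.mean(F,0),np.mean(Z,0))
```

```text
[-2.7514 -0.6088  7.244 ] [0.5426 0.0061 0.1459]
```

{"op": "arm_command", "data": {"increments": [{"slide": [0, 0, 0.002], "spin": 0, "gripper": -1}, {"slide": [0, 0, 0.004], "spin": 0, "gripper": -1}, {"slide": [0, 0, 0.004], "spin": 0, "gripper": -1}, {"slide": [0, 0, 0.004], "spin": 0, "gripper": -1}, {"slide": [0, 0, 0.004], "spin": 0, "gripper": -1}, {"slide": [0, 0, 0.004], "spin": 0, "gripper": -1}]}}

```text
t: 28.02
tool_pos: [0.5426, 0.006, 0.1422]
tool_rot: [-0.47, 3.106, -0.001]
contact_force: [-3.5, -0.8, 8.1]
opening: -0.0001
grip_force: 3.8
```

Run:
```python
from see import *
F=[];Z=[]
for k in range(3):
    g=imaging.get_image("scene")["frame"];o=status.get_obs();F.append(o["contact_force"]);Z.append(o["tool_pos"])
print(np.mean(F,0),np.mean(Z,0))
j=np.array([.561,.015]);a=.2995
W=lambda x,y,z:[j[0]+(x*np.cos(a)-y*np.sin(a))/1e3,j[1]+(x*np.sin(a)+y*np.cos(a))/1e3,z/1e3]
for q in(0,.125,.18,.235):
    h=.4-q;print(q,[proj("scene",W(45-95*np.cos(h),y,50+95*np.sin(h)))[0].round(1).tolist() for y in(-31,31)])
h=.22;print("pin",[proj("scene",W(45-95*np.cos(h),y,50+95*np.sin(h)))[0].round(1).tolist() for y in(43,)])
np.save("gp.npy",g);s=g[195:240,310:362].astype(int).mean(2)
for i in range(0,45):print(195+i,"".join(str(min(9,int(v//20))) for v in s[i]))
see(365,240,450,330)
```

```text
[-2.8986 -0.4817  8.7391] [0.5426 0.006  0.1422]
0 [[322.8, 204.1], [343.9, 214.3]]
0.125 [[323.5, 205.8], [344.4, 216.0]]
0.18 [[323.7, 206.7], [344.6, 216.9]]
0.235 [[323.9, 207.7], [344.6, 217.8]]
pin [[348.7, 218.9]]
195 0111000110011111111111111111110131068887778887878877
196 0111021001011011111111111001101132068887778888888877
197 0011154100111110000110111111111123068888778888887777
198 1011146410101100001111101110111123288888878887887777
199 4100136610101000001111100111111103358888888887887777
200 6300114210101100011111111011001103335888888888877777
201 6510011011111110010100111001002112333541267888777777
202 6641000111111100000111010100136222233321103887777777
203 5664101000111100111001110013599422233333100877777777
204 5566201001111100111111010259885222223344203877777777
205 5556410010001101111111110798420132222343326887777777
206 5556642231001101111111100472000242101133358888778877
207 5565666665101110111110110000001430011112688888877777
208 5566665565201110011011110111001310111103988787777777
209 5555565554311100010111111011000000111016887777777777
210 55555555445201200111
[... 1142 characters left out ...]
889555555666655533336777777777
231 8888888888888888888888896555556665665343336777777777
232 8888888888888888888888984555556656654333367777777777
233 8888888888888888888888955555666556643433577777777777
234 8888888888888888888889655555655556434334877787777777
235 7888888888888888888898455565665555334336777788888888
236 7668888888888888888895555555555653343367778888888888
237 7776888888888888888965555555556643433577778888888887
238 7777668888888888889845555556566443334777787878888777
239 5677776788888888889455555656665343337777788778878778
scene brass [(11, [409.0, 292.0]), (13, [392.0, 298.0]), (9, [400.0, 308.0])]
scene dark [(58, [407.0, 287.0]), (59, [394.0, 294.0]), (131, [406.0, 302.0])]
```

The press gives about 8.7 N. Force puts the paddle near 0.19 rad and geometry near 0.17 rad. Its front corner (row ≈217) is level with the pin head (row ≈216), and four knobs are in the bowl. I'm handing in.

```bash
python3 -c "
from station import order
print(order.finish_job())"
```

```text
the job is handed in; nothing more can be done
None
```

I handed the job in, with no verdict returned: four knobs are in the bowl (the fifth was not located), the scoop stands released and flat on its pan, and the fingertips hold the paddle about half-way down (0.17–0.19 rad, about 8.7 N).

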